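# Lock the bench mixer, load the sample jars, and put it back in run

### The arm

A 7-joint arm with a two-finger parallel gripper is mounted at the origin on the work surface. World frame = base frame: x ahead of the robot, y to its left, z up, the work surface at z = 0. Lengths are in m, angles in rad, forces in N, time in s.
With the tool pointing down it reaches from about 0.425 to 0.925 m from the base axis. Payload 6.8 kg.
Tool frame: the origin (TCP) lies midway between the tips of the shut fingers; the grasp point (between the pads) lies 19 mm behind it; z points along the fingers, x is the direction in which the jaws open and shut, and the axes are right-handed (so a half turn about z gives the same grasp; the last joint's range is limited). The gripper opens to 88 mm and grips with 3 to 60 N. Pads are 20 mm wide; open, the fingers measure 115 mm over their backs; the gripper's body (75 mm by 178 mm) begins 61 mm behind the grasp point.
Start: joints at [1.062, 0.477, 0.022, 1.555, -0.011, 1.109, -0.083], TCP at [0.263, -0.622, 0.201] pointing down, gripper open.
Joint ranges: [-2.96, 2.96], [-0.34, 2.1], [-1.41, 1.46], [0.24, 2.44], [-1.37, 4.51], [0.17, 1.92], [-2.96, 2.96]. Speed limits (rad/s): [2.39, 2.39, 3.14, 3.14, 3.14, 3.14, 3.14].

### API

Orientations are given as a unit quaternion [w, x, y, z].
In Python, from rig import robot gives the robot as it stands.
- The arm moves only by the shell command python3 -m pendant 'ROWS'. ROWS is text: rows parted by semicolons, each of 7 numbers parted by spaces: the finger opening in m, from 0 to 0.0878, then the shift along the tool's x, y, z in m, then the turn, a rotation vector about the tool's x, y, z in degrees. In form: hand dx dy dz rx ry rz; .... A call has 1 to 12 rows; each row is the pose to reach, as a shift and turn from the pose measured when the call began, along the tool's axes at that moment; what a row does not reach only later rows make up. A row lasts 1/12 s, in which the tool goes at most 41.7 mm and 7.16 degrees, less where a joint would pass 70% of its speed; a pose out of reach is approached as far as the arm can. A call with a gripper value outside its range is refused whole. The fingers move at their own pace and stop on an object; the grip force is fixed at half the most. Time passes only in rows, so rows that repeat a pose let the fingers close. It gives the time, the measured TCP pose, the force and the opening at its end, in the units of the state.
- robot.sense(): the state, without advancing time (a new reading comes with each control period).
- robot.snapshot(name): name is "scene" or "side" or "wrist"; returns a dict with "color" (384x512x3 uint8, blue, green, red), "depth" (384x512 float32, m along the optical axis (not along the pixel's ray), 0 where there is no reading), "vfov" (degrees; the focal length in pixels is half the picture's height over the tangent of half this angle, whatever the lens; pixels are square), "cx", "cy" (the principal point, pixels), "world_to_cam" (4x4, takes a point from world to camera coordinates). Camera axes: x right, y up, looking along -z (the intrinsics and any distortion apply to the point x, -y, -z); pixel columns grow to the right and rows downward; lengths in m; the calibration is good to about 2 mm. A picture is of the moment at which its call begins.
- robot.close_job(): hands the job in, once; it reports no verdict.
The state is a dict: "time_s": time; "joint_positions": joint angles; "dq": joint speeds; "effort": joint torques, N m; "position": TCP position; "eef_rot": TCP orientation; "ft_force": force on the tool from outside, world axes, zero at the start; "moment": the same for the moment, N m; "opening": opening from 0.0 (shut) to 1.0 (fully open).
Only numpy, scipy, OpenCV 4.12 (cv2) and the standard library are available. Lean on these libraries where they do the work, as an engineer would, in place of code of your own. Each camera call takes 0.05 s, during which the arm holds its last target.

### The job

Load the bench mixer: first turn its speed dial fully anticlockwise to the stop, then pull the orange selector knob up, turn it from RUN (green) to LOCK (yellow) and let it drop home. With it locked, stand every white sample jar from the bench upright on the floor of an empty well of the foam nest, leaving the amber jars in theirs. When all are in, pull the selector again and turn it back so that it drops home in RUN, with the dial still at zero and the tip box, beaker and timer left alone.

Things in the scene. Friction and masses are not known exactly. Their poses are not given: they have to be found in the camera images.
- mixer: white bench mixer, fixed to the bench; origin under its centre, x away from its front, y to its left, z up. Footprint 200 (x) by 360 (y). Its left part (y from -55 to +180) is a loading deck 45 high that carries a grey foam nest, 150 by 216, 30 thick (top 75 above the bench), centred at (0, 65), with six square wells with pale floors. Its right part (y from -180 to -55) is a control pod 85 high with the selector at (45, -117.5) and the speed dial at (-52, -117.5).
- well0 (a point): centre of the floor of well 0 of the foam nest: 48 by 48 mm opening, 25 deep, floor 50 above the bench, sides parallel to the mixer's axes; wells are 68 apart centre to centre (2 along x, 3 along y).
- well1 (a point): centre of the floor of well 1 of the foam nest: 48 by 48 mm opening, 25 deep, floor 50 above the bench, sides parallel to the mixer's axes; wells are 68 apart centre to centre (2 along x, 3 along y).
- well2 (a point): centre of the floor of well 2 of the foam nest: 48 by 48 mm opening, 25 deep, floor 50 above the bench, sides parallel to the mixer's axes; wells are 68 apart centre to centre (2 along x, 3 along y).
- well3 (a point): centre of the floor of well 3 of the foam nest: 48 by 48 mm opening, 25 deep, floor 50 above the bench, sides parallel to the mixer's axes; wells are 68 apart centre to centre (2 along x, 3 along y).
- well4 (a point): centre of the floor of well 4 of the foam nest: 48 by 48 mm opening, 25 deep, floor 50 above the bench, sides parallel to the mixer's axes; wells are 68 apart centre to centre (2 along x, 3 along y).
- well5 (a point): centre of the floor of well 5 of the foam nest: 48 by 48 mm opening, 25 deep, floor 50 above the bench, sides parallel to the mixer's axes; wells are 68 apart centre to centre (2 along x, 3 along y).
- speed (a joint): speed dial, black bar knob on a grey base on the pod: angle in rad, 0 at its anticlockwise end stop (speed zero), grows clockwise seen from above, upper stop 2.7. Turns with about 0.03 N m of friction and stays where it is left. Starts between 0.8 and 2.3.
- speed_grip (a point): on the vertical axis of the speed dial, at the height to grip. Black upright bar, 38 long (along this point's x, the white pointer mark on its -x half), 14 thick (along its y), 32 tall, standing on a disc of 40 diameter; the point is 7 below the bar's top and 23 above the disc. At joint 0 the pointer points to the mixer's -x (front), at a white dot. Turns with the dial.
- sel_lift (a joint): how far the selector knob is pulled up, m: 0 fully down (dropped into a detent), 0.014 upper stop. A spring pulls it down (3 N when down, 7 N at the top). Its locating pin rides in a crown 8 mm high: at least 0.008 is needed to turn from one detent to another; released between detents it stays up about 0.0065 on the crown and is not engaged. A red sleeve shows under it while it is up.
- sel_turn (a joint): angle of the selector knob, rad, grows anticlockwise seen from above. Three detents: 0 = RUN (green dot), 1.047 = LOCK (yellow dot), 2.094 = SERVICE (red dot); the pin drops in within about 0.09 of these. Travel ends 0.09 beyond the first and last. The knob's pointer (white line) points to the dot of the detent; at angle 0 it points 60 degrees clockwise from the mixer's x axis. Light friction, about 0.01 N m. Starts dropped in RUN.
- selector_grip (a point): on the vertical axis of the selector, at the height to grip: orange upright bar, 50 long (along this point's x, the pointer direction), 14 thick (along its y), 36 tall, standing on a grey disc of 66 diameter; the point is 12 below the bar's top and 24 above the disc. Lifts and turns with the knob.
- bottle0: squat sample jar to load, may be absent: white body 40 diameter, 32 tall, sloping shoulder, then a round blue cap of 26 diameter from 46 to 69 above the underside; 69 tall in all, heavy base, about 120 g; origin at the centre of its underside, z up. Stands upright on the bench to the right of the mixer.
- bottle1: squat sample jar to load, may be absent: white body 40 diameter, 32 tall, sloping shoulder, then a round blue cap of 26 diameter from 46 to 69 above the underside; 69 tall in all, heavy base, about 120 g; origin at the centre of its underside, z up. Stands upright on the bench to the right of the mixer.
- bottle2: squat sample jar to load, may be absent: white body 40 diameter, 32 tall, sloping shoulder, then a round blue cap of 26 diameter from 46 to 69 above the underside; 69 tall in all, heavy base, about 120 g; origin at the centre of its underside, z up. Stands upright on the bench to the right of the mixer.
- bottle3: squat sample jar to load, may be absent: white body 40 diameter, 32 tall, sloping shoulder, then a round blue cap of 26 diameter from 46 to 69 above the underside; 69 tall in all, heavy base, about 120 g; origin at the centre of its underside, z up. Stands upright on the bench to the right of the mixer.
- resident0: jar already in well 0, may be absent (then the well is empty): amber body and black cap, otherwise the same size as the white ones; origin at the centre of its underside.
- resident1: jar already in well 1, may be absent (then the well is empty): amber body and black cap, otherwise the same size as the white ones; origin at the centre of its underside.
- resident2: jar already in well 2, may be absent (then the well is empty): amber body and black cap, otherwise the same size as the white ones; origin at the centre of its underside.
- resident3: jar already in well 3, may be absent (then the well is empty): amber body and black cap, otherwise the same size as the white ones; origin at the centre of its underside.
- resident4: jar already in well 4, may be absent (then the well is empty): amber body and black cap, otherwise the same size as the white ones; origin at the centre of its underside.
- tip_box: blue pipette tip box with clear cover, 120 by 82 by 67 tall, a bystander; origin under its centre.
- beaker: glass beaker, 70 diameter, 90 tall, a bystander; origin under its centre.
- timer: small white timer, 70 by 55 by 16 tall, a bystander; origin under its centre.
Mind the look-alikes: they are no part of the job. What is shaped like the bottle1 but purple is not meant.

How it is judged:
On the way, in this order (a step that is already met when the one before it is completed fails the run):
1. the speed dial is at its anticlockwise end stop, with the selector still in RUN (value of joint speed below 0.1 rad and value of joint sel_lift below 0.0025 m and value of joint sel_turn between -0.13 and 0.13 rad), for 0.2 s.
2. the selector has been pulled, turned and dropped home in LOCK (value of joint sel_lift below 0.0025 m and value of joint sel_turn between 0.917198 and 1.1772 rad and value of joint speed below 0.1 rad), for 0.3 s.
3. with the selector in LOCK, every white jar stands in a well of its own (value of joint sel_lift below 0.0025 m and value of joint sel_turn between 0.917198 and 1.1772 rad and (distance between bottle0 and well0 below 0.01 m or distance between bottle0 and well1 below 0.01 m or distance between bottle0 and well2 below 0.01 m or distance between bottle0 and well3 below 0.01 m or distance between bottle0 and well4 below 0.01 m or distance between bottle0 and well5 below 0.01 m) and angle between each of bottle0, bottle1, bottle2, bottle3's own z axis and vertical below 0.15 rad and (distance between bottle1 and well0 below 0.01 m or distance between bottle1 and well1 below 0.01 m or distance between bottle1 and well2 below 0.01 m or distance between bottle1 and well3 below 0.01 m or distance between bottle1 and well4 below 0.01 m or distance between bottle1 and well5 below 0.01 m) and (distance between bottle2 and well0 below 0.01 m or distance between bottle2 and well1 below 0.01 m or distance between bottle2 and well2 below 0.01 m or distance between bottle2 and well3 below 0.01 m or distance between bottle2 and well4 below 0.01 m or distance between bottle2 and well5 below 0.01 m) and (distance between bottle3 and well0 below 0.01 m or distance between bottle3 and well1 below 0.01 m or distance between bottle3 and well2 below 0.01 m or distance between bottle3 and well3 below 0.01 m or distance between bottle3 and well4 below 0.01 m or distance between bottle3 and well5 below 0.01 m) and linear speed of each of bottle0, bottle1, bottle2, bottle3 below 0.03 m/s), for 0.3 s.
4. the selector has been dropped home in RUN again (value of joint sel_lift below 0.0025 m and value of joint sel_turn between -0.13 and 0.13 rad), for 0.3 s.
At the end, for the whole second after the job is handed in: the selector is fully down (within 2.5 mm) in RUN (within 0.13 rad), the dial within 0.1 rad of its anticlockwise stop, every white jar at rest and upright on the floor of a well (underside centre within 10 mm of the well's floor centre), the amber jars in their own wells (within 12 mm) (all of step 4 and value of joint speed below 0.1 rad and (distance between bottle0 and well0 below 0.01 m or distance between bottle0 and well1 below 0.01 m or distance between bottle0 and well2 below 0.01 m or distance between bottle0 and well3 below 0.01 m or distance between bottle0 and well4 below 0.01 m or distance between bottle0 and well5 below 0.01 m) and angle between each of bottle0, bottle1, bottle2, bottle3's own z axis and vertical below 0.15 rad and (distance between bottle1 and well0 below 0.01 m or distance between bottle1 and well1 below 0.01 m or distance between bottle1 and well2 below 0.01 m or distance between bottle1 and well3 below 0.01 m or distance between bottle1 and well4 below 0.01 m or distance between bottle1 and well5 below 0.01 m) and (distance between bottle2 and well0 below 0.01 m or distance between bottle2 and well1 below 0.01 m or distance between bottle2 and well2 below 0.01 m or distance between bottle2 and well3 below 0.01 m or distance between bottle2 and well4 below 0.01 m or distance between bottle2 and well5 below 0.01 m) and (distance between bottle3 and well0 below 0.01 m or distance between bottle3 and well1 below 0.01 m or distance between bottle3 and well2 below 0.01 m or distance between bottle3 and well3 below 0.01 m or distance between bottle3 and well4 below 0.01 m or distance between bottle3 and well5 below 0.01 m) and linear speed of each of bottle0, bottle1, bottle2, bottle3 below 0.03 m/s and distance between resident0 and well0 below 0.012 m and distance between resident1 and well1 below 0.012 m and distance between resident2 and well2 below 0.012 m and distance between resident3 and well3 below 0.012 m and distance between resident4 and well4 below 0.012 m); the robot touches nothing.
It fails at once if an amber jar is taken out of its well (z of resident0 in the frame of well0 above 0.025 m or z of resident1 in the frame of well1 above 0.025 m or z of resident2 in the frame of well2 above 0.025 m or z of resident3 in the frame of well3 above 0.025 m or z of resident4 in the frame of well4 above 0.025 m).
It fails at once if the tip box, beaker or timer is moved by more than 5 cm (distance of any of tip_box, beaker, timer from where it was at the start of the episode above 0.05 m).
Of bottle0, bottle1, bottle2, bottle3 only 3 to 4 are there at a start; the rules pass over those that are not, and their reading is None.
Of resident0, resident1, resident2, resident3, resident4 only 2 to 2 are there at a start; the rules pass over those that are not, and their reading is None.
At some moment in a run one of bottle0, bottle1, bottle2, bottle3 may be knocked a few centimetres aside while the robot is not near it.
It also fails if it takes over 208 s, if anything falls off the work surface, if the arm or the gripper's body presses on something with over 40 N, if the wrist force passes 120 N, or if a joint passes its speed limit or range.

## Working session

There is one attempt and no reset: what is moved stays moved. The work goes in short steps, Python scripts to look and compute and a shell command to move; the robot and the scene stay as the last step left them, time stands still between calls to the robot, and variables do not carry over. Pictures are saved under pics/ and viewed, and the job is handed in when it is done.

```bash
ls -la; mkdir -p pics
cat > h.py <<'E'
import numpy as np, cv2
from rig import robot
def snap(n,fn=None):
    s=robot.snapshot(n)
    if fn: cv2.imwrite('pics/'+fn,s['color'])
    return s
def K(s):
    h=s['color'].shape[0]; f=h/2/np.tan(np.radians(s['vfov'])/2); return f,s['cx'],s['cy']
def ray(s,u,v):
    f,cx,cy=K(s); d=np.array([(u-cx)/f,-(v-cy)/f,-1.0]); T=np.linalg.inv(s['world_to_cam'])
    return T[:3,3],T[:3,:3]@d
def onplane(s,u,v,z):
    o,d=ray(s,u,v); t=(z-o[2])/d[2]; return o+t*d
def proj(s,p):
    f,cx,cy=K(s); q=s['world_to_cam']@np.append(p,1); return cx+f*q[0]/-q[2], cy+f*(-q[1])/-q[2]
def cloud(s):
    f,cx,cy=K(s); d=s['depth']; v,u=np.mgrid[:d.shape[0],:d.shape[1]]
    P=np.stack([(u-cx)/f*d,-(v-cy)/f*d,-d],-1); T=np.linalg.inv(s['world_to_cam'])
    return P@T[:3,:3].T+T[:3,3]
E
python3 - <<'E'
from h import *
st=robot.sense()
for k,v in st.items(): print(k,np.round(v,4))
for n in ['scene','side','wrist']:
    s=snap(n,f'{n}0.png'); print(n,[k for k in s if k not in('color','depth')],s['vfov'],s['cx'],s['cy'],np.round(np.linalg.inv(s['world_to_cam']),3).tolist())
    print({k:s[k] for k in s if k not in ('color','depth','vfov','cx','cy','world_to_cam')})
E
```

```text
total 12
drwxr-xr-x  3 agent agent 4096 Dec  6 06:57 .
drwxr-xr-x 23 root  root  4096 Dec  6 06:57 ..
drwxr-xr-x  2 agent agent 4096 Dec  6 06:57 pics
time_s 0.0
joint_positions [ 1.0619  0.4778  0.0223  1.5564 -0.0115  1.1093 -0.0831]
dq [ 0.0003 -0.0009 -0.0001  0.002   0.002   0.0014  0.0002]
effort [ 1.10000e-03 -5.82848e+01  1.53540e+00 -2.72612e+01 -5.43000e-02
  1.71000e-02  1.00000e-04]
position [ 0.2631 -0.621   0.1999]
eef_rot [-4.000e-04  8.337e-01 -5.522e-01 -7.000e-04]
ft_force [0.1015 0.0403 0.5093]
moment [ 0.0126 -0.0382 -0.034 ]
opening 0.9976
scene ['vfov', 'cx', 'cy', 'world_to_cam'] 43.05672581975522 259.52210956322403 182.2846471360436 [[0.593, -0.569, 0.57, 1.382], [0.805, 0.402, -0.437, -0.606], [0.019, 0.718, 0.696, 1.133], [0.0, 0.0, 0.0, 1.0]]
{}
side ['vfov', 'cx', 'cy', 'world_to_cam'] 50.892381994263886 252.2392589197898 188.55382811348625 [[-0.714, 0.331, -0.617, -0.12], [-0.7, -0.366, 0.613, 0.709], [-0.023, 0.87, 0.493, 0.663], [0.0, 0.0, 0.0, 1.0]]
{}
wrist ['vfov', 'cx', 'cy', 'world_to_cam'] 69.44958236076762 255.16010031343512 191.9813242407057 [[0.391, 0.879, 0.273, 0.338], [-0.921, 0.374, 0.114, -0.588], [-0.002, -0.296, 0.955, 0.384], [0.0, 0.0, 0.0, 1.0]]
{}
```

View pics/scene0.png

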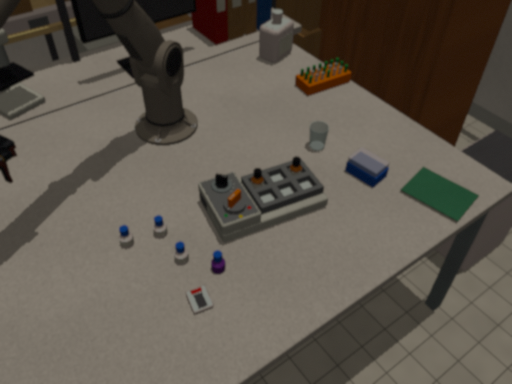

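View pics/side0.png

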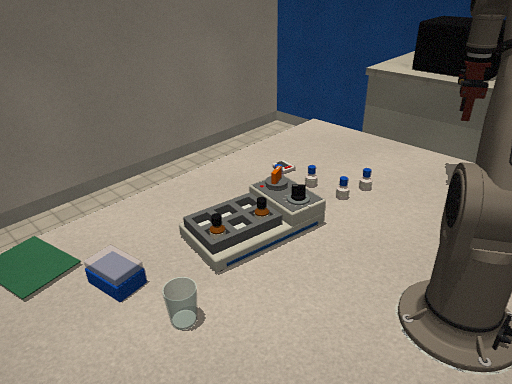

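View pics/wrist0.png

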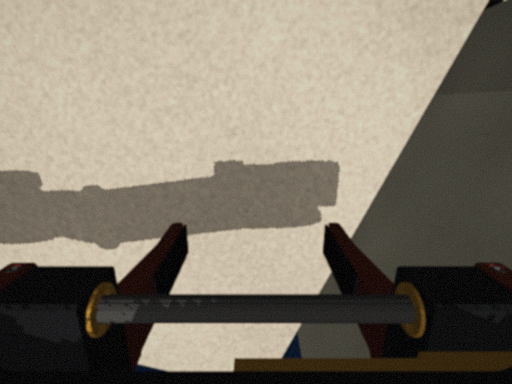

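Scene shows the mixer with the dial (222,181), orange selector (235,199), amber jars at (258,175) and (297,163). Three white jars are at (125,237), (160,226), (181,253), and a purple look-alike at (218,262). Now I'll locate them.

Run:
```python
from h import *
for n in ['scene','side']:
    s=snap(n); C=cloud(s); Z=C[...,2]; dv=s['depth']>0
    print(n,'tableZ', np.median(Z[dv & (abs(Z)<0.02)]))
    inb=dv&(C[...,0]>0.3)&(C[...,0]<1.1)&(abs(C[...,1])<0.6)
    m=inb&(Z>0.035)&(Z<0.2)
    nl,lab,st,ce=cv2.connectedComponentsWithStats(m.astype(np.uint8))
    for i in range(1,nl):
        if st[i,4]>25:
            P=C[lab==i]; print(i,st[i].tolist(),np.round(P.mean(0),3),np.round(P.min(0),3),np.round(P.max(0),3))
            if st[i,4]>1000:
                for a,b in [(0.08,0.09),(0.07,0.08)]:
                    Q=P[(P[:,2]>a)&(P[:,2]<b)]
                    r=cv2.minAreaRect((Q[:,:2]*1000).astype(np.float32)); print('  layer',a,r, np.median(Q[:,2]))
    # colored caps
    hsv=cv2.cvtColor(s['color'],cv2.COLOR_BGR2HSV)
    for nm,lo,hi in [('blue',(105,120,60),(128,255,255)),('orange',(5,170,120),(18,255,255)),('purple',(130,80,30),(160,255,255))]:
        mm=cv2.inRange(hsv,lo,hi)
        nl,lab,st,ce=cv2.connectedComponentsWithStats(mm)
        for i in range(1,nl):
            if st[i,4]>20: print(nm,st[i].tolist(),np.round(ce[i],1),np.round(np.median(C[(lab==i)&dv],0),3) if ((lab==i)&dv).any() else '', 'ray@.058',np.round(onplane(s,*ce[i],0.058),3))
```

```text
scene tableZ -0.0007769908258092872
1 [309, 121, 20, 24, 395] [0.423 0.384 0.067] [0.383 0.35  0.035] [0.458 0.424 0.095]
2 [347, 147, 42, 35, 828] [0.639 0.415 0.06 ] [0.568 0.374 0.035] [0.698 0.472 0.073]
3 [198, 157, 130, 81, 6023] [0.561 0.028 0.073] [ 0.411 -0.142  0.035] [0.671 0.241 0.142]
  layer 0.08 ((538.978759765625, 39.880584716796875), (334.5288391113281, 201.34259033203125), 79.59806060791016) 0.08468160461745344
  layer 0.07 ((540.6201782226562, 51.00495910644531), (356.45343017578125, 205.63722229003906), 79.65559387207031) 0.07424963830597442
4 [154, 215, 11, 16, 123] [ 0.466 -0.27   0.056] [ 0.446 -0.285  0.035] [ 0.479 -0.252  0.073]
5 [119, 225, 12, 16, 132] [ 0.442 -0.368  0.056] [ 0.424 -0.385  0.035] [ 0.456 -0.354  0.073]
8 [175, 242, 12, 16, 135] [ 0.587 -0.268  0.056] [ 0.57  -0.282  0.035] [ 0.6   -0.25   0.074]
9 [211, 250, 14, 17, 140] [ 0.673 -0.2    0.056] [ 0.653 -0.218  0.035] [ 0.687 -0.182  0.074]
blue [374, 168, 14, 12, 46] [380.7 173.4] [0.689 0.43  0.043] ray@.058 [0.697 0.416 0.058]
blue [155, 216, 7, 7, 41] [157.9 219.1] [ 0.464 -0.269  0.068
[... 1670 characters left out ...]
9
  layer 0.07 ((419.7914123535156, 386.32147216796875), (65.91191864013672, 66.35448455810547), 9.891610145568848) 0.0752099848498774
blue [277, 0, 195, 131, 14294] [343.8  50.6] [ 1.776 -2.23   0.046] ray@.058 [ 1.59  -1.993  0.058]
blue [308, 165, 8, 9, 60] [311.2 169.1] [ 0.577 -0.258  0.065] ray@.058 [ 0.584 -0.268  0.058]
blue [363, 168, 8, 10, 58] [366.6 172.1] [ 0.433 -0.359  0.065] ray@.058 [ 0.438 -0.369  0.058]
blue [340, 176, 8, 10, 64] [343.3 180.7] [ 0.456 -0.262  0.063] ray@.058 [ 0.461 -0.27   0.058]
blue [85, 268, 62, 34, 883] [117.5 284.3] [0.575 0.451 0.029] ray@.058 [0.56  0.452 0.058]
orange [272, 166, 9, 8, 31] [275.8 170.1] [ 0.561 -0.063  0.139] ray@.058 [ 0.666 -0.185  0.058]
  return _methods._mean(a, axis=axis, dtype=dtype,
  ret = ret.dtype.type(ret / rcount)
```

```bash
cat >> h.py <<'E'
def Rm(q):
    from scipy.spatial.transform import Rotation as R
    return R.from_quat([q[1],q[2],q[3],q[0]])
def plan(p,yaw=None):
    """shift/turn in tool axes to TCP p, tool z down, tool x at yaw deg (mod 360)"""
    from scipy.spatial.transform import Rotation as R
    st=robot.sense(); A=Rm(st['eef_rot']); d=A.inv().apply(np.array(p)-st['position'])
    x=A.apply([1,0,0]); cy=np.degrees(np.arctan2(x[1],x[0]))
    if yaw is None: yaw=cy
    y=np.radians(yaw); B=R.from_matrix(np.array([[np.cos(y),np.sin(y),0],[np.sin(y),-np.cos(y),0],[0,0,-1]]))
    rv=np.degrees((A.inv()*B).as_rotvec())
    print('t',round(st['time_s'],2),'at',np.round(st['position'],4),'yaw',round(cy,2),'-> shift',np.round(d,4),'rot',np.round(rv,2),'rows',np.ceil(max(np.linalg.norm(d)/.0417,np.linalg.norm(rv)/7.16)),'j',np.round(st['joint_positions'],2))
E
python3 -c "
from h import *
plan([.5,-.15,.35],-10); plan([.263,-.621,.35])"
```

```text
t 0.25 at [ 0.2632 -0.6213  0.2004] yaw -67.04 -> shift [-0.3417 -0.4019 -0.1493] rot [-2.000e-02  5.000e-02 -5.704e+01] rows 14.0 j [ 1.06  0.48  0.02  1.56 -0.01  1.11 -0.08]
t 0.25 at [ 0.2632 -0.6213  0.2004] yaw -67.04 -> shift [-5.000e-04  1.000e-04 -1.496e-01] rot [0.   0.05 0.  ] rows 4.0 j [ 1.06  0.48  0.02  1.56 -0.01  1.11 -0.08]
```

```bash
python3 -m pendant '0.0878 0 0 -0.08 0 0 0;0.0878 0 0 -0.15 0 0 0;0.0878 0 0 -0.15 0 0 0'; python3 -m pendant '0.0878 -0.342 -0.402 0 0 0 -57;0.0878 -0.342 -0.402 0 0 0 -57;0.0878 -0.342 -0.402 0 0 0 -57;0.0878 -0.342 -0.402 0 0 0 -57;0.0878 -0.342 -0.402 0 0 0 -57;0.0878 -0.342 -0.402 0 0 0 -57;0.0878 -0.342 -0.402 0 0 0 -57;0.0878 -0.342 -0.402 0 0 0 -57;0.0878 -0.342 -0.402 0 0 0 -57;0.0878 -0.342 -0.402 0 0 0 -57;0.0878 -0.342 -0.402 0 0 0 -57;0.0878 -0.342 -0.402 0 0 0 -57'; python3 -c "
from h import *
plan([.5,-.15,.35],-10)"
```

```text
time_s: 0.5
position: [0.2629, -0.6207, 0.3267]
eef_rot: [-0.001, 0.834, -0.552, -0.001]
ft_force: [-0.3, -1.0, 0.9]
opening: 1.002
time_s: 1.5
position: [0.4874, -0.1723, 0.3278]
eef_rot: [-0.001, 0.996, -0.088, -0.001]
ft_force: [1.2, -0.9, -0.2]
opening: 0.998
t 1.5 at [ 0.4874 -0.1723  0.3278] yaw -10.05 -> shift [ 0.0085 -0.0242 -0.0222] rot [-0.11  0.08 -0.05] rows 1.0 j [ 0.59  0.14 -0.42  1.73  0.06  1.28 -0.01]
```

```bash
python3 -m pendant '0.0878 0.01 -0.024 -0.022 0 0 0;0.0878 0.01 -0.024 -0.022 0 0 0'; python3 -c "
from h import *
s=snap('wrist','w1.png')
plan([.5,-.15,.35],-10)"
```

```text
time_s: 1.67
position: [0.5053, -0.1434, 0.3531]
eef_rot: [-0.002, 0.997, -0.083, 0.002]
ft_force: [0.5, -0.7, 0.8]
opening: 1.003
t 1.72 at [ 0.5037 -0.147   0.3516] yaw -9.67 -> shift [-0.0032  0.0035  0.0016] rot [-0.15 -0.14  0.33] rows 1.0 j [ 0.56  0.14 -0.44  1.68  0.06  1.33 -0.06]
```

View pics/w1.png

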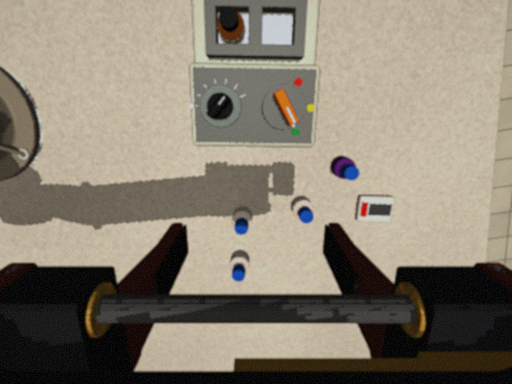

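```bash
python3 -m pendant '0.0878 -0.01 -0.04 0 0 0 0;0.0878 -0.015 -0.08 0 0 0 0;0.0878 -0.02 -0.115 0 0 0 0;0.0878 -0.02 -0.115 0 0 0 0;0.0878 -0.02 -0.115 0 0 0 0'; python3 -c "
from h import *
s=snap('wrist','w2.png')
cv2.imwrite('pics/w2b.png',cv2.resize(s['color'][40:290,120:400],None,fx=2.6,fy=2.6,interpolation=cv2.INTER_CUBIC)[:600,:800])
plan([.5,-.15,.35],-10)"
```

```text
time_s: 2.13
position: [0.5029, -0.0296, 0.3517]
eef_rot: [-0.001, 0.997, -0.083, 0.001]
ft_force: [-0.9, -1.1, -0.3]
opening: 1.002
t 2.18 at [ 0.5029 -0.0316  0.3515] yaw -9.71 -> shift [0.0171 0.1172 0.0014] rot [-0.09 -0.11  0.29] rows 3.0 j [ 0.42  0.11 -0.53  1.72  0.06  1.32 -0.28]
```

View pics/w2.png

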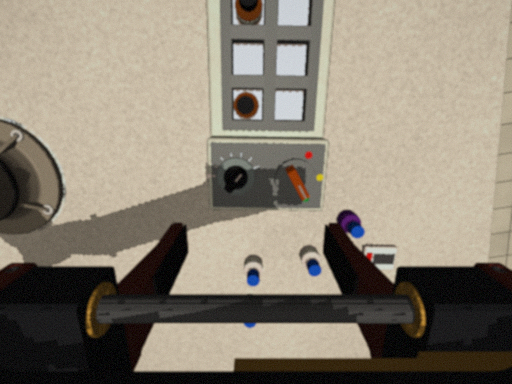

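Run:
```python
from h import *
s=snap('wrist'); C=cloud(s); Z=C[...,2]
roi=np.zeros(Z.shape,bool); roi[0:230,190:345]=1
print('table',np.median(Z[100:200,350:480]))
for a,b in [(0.08,0.091),(0.068,0.079),(0.04,0.047),(.048,.056)]:
    m=(roi&(Z>a)&(Z<b)).astype(np.uint8)
    m=cv2.morphologyEx(m,cv2.MORPH_OPEN,np.ones((3,3)))
    nl,lab,st,ce=cv2.connectedComponentsWithStats(m)
    for i in range(1,nl):
        if st[i,4]<150: continue
        Q=C[lab==i]; r=cv2.minAreaRect((Q[:,:2]*1000).astype(np.float32))
        print(a,st[i].tolist(),np.round(r[0],1),np.round(r[1],1),round(r[2],2),'z',round(float(np.median(Q[:,2])),4))
```

```text
table -0.0007965575885190979
0.08 [234, 0, 28, 19, 290] [528.2 182.2] [22.3 38.3] 81.03 z 0.0846
0.08 [234, 90, 25, 26, 263] [503.4  57.9] [37.2 37.6] 80.36 z 0.0838
0.08 [207, 136, 122, 73, 6141] [517.5 -60. ] [124.  199.1] 79.62 z 0.085
0.068 [219, 0, 105, 129, 7153] [547.6 102.1] [181.1 150.3] 79.75 z 0.0744
0.04 [206, 0, 129, 135, 3526] [547.2 100.7] [202.6 198.3] 79.8 z 0.0443
0.048 [278, 0, 32, 23, 657] [596.9 177.4] [30.3 46. ] 80.0 z 0.0497
0.048 [232, 40, 31, 33, 916] [517.2 127.1] [46.2 46.9] 80.53 z 0.0497
0.048 [276, 41, 31, 32, 854] [585.3 114.8] [45.3 46.4] 79.69 z 0.0497
0.048 [275, 88, 29, 30, 799] [573.   46.4] [46.1 46.8] 80.34 z 0.0497
```

View pics/w2b.png

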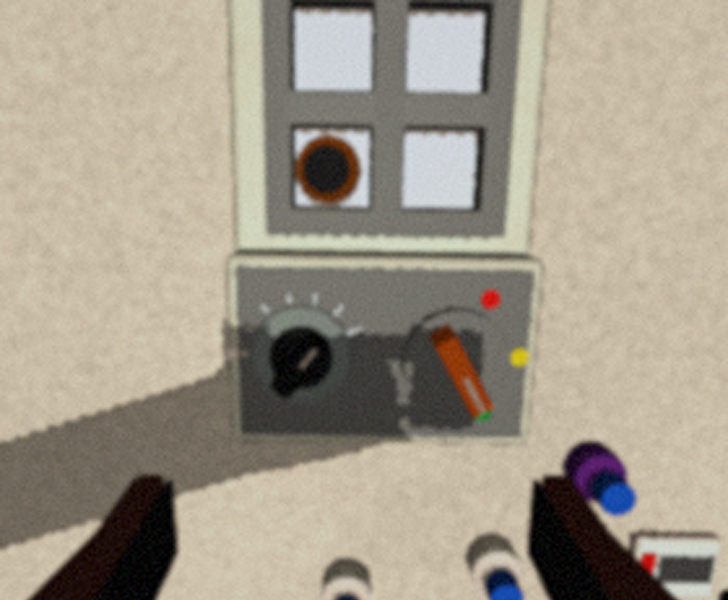

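```bash
python3 - <<'E'
from h import *
s=snap('wrist'); C=cloud(s); Z=C[...,2]
for nm,r in [('dial',(slice(150,205),slice(212,262))),('sel',(slice(150,212),slice(268,325)))]:
    P=C[r].reshape(-1,3); z=P[:,2]
    print(nm,'hist',np.histogram(z[z>0.08],bins=np.arange(0.08,0.15,0.005)))
    top=np.percentile(z,99.7); Q=P[(z>top-0.008)]
    rr=cv2.minAreaRect((Q[:,:2]*1000).astype(np.float32)); mu=Q[:,:2].mean(0); w,v=np.linalg.eigh(np.cov(Q[:,:2].T))
    print(len(Q),'top',top,np.round(rr[0],1),np.round(rr[1],1),rr[2],'pca',np.round(mu*1000,1),np.degrees(np.arctan2(v[1,1],v[0,1])))
    # white pointer px
    g=s['color'][r].max(2)
M=np.array([539,56]);
E
python3 - <<'E'
from h import *
s=snap('wrist'); 
cv2.imwrite('pics/w2c.png',cv2.resize(s['color'][140:215,205:330],None,fx=6,fy=6,interpolation=cv2.INTER_CUBIC))
E
```

```text
dial hist (array([ 668, 1143,  433,  221,   13,    8,   14,    8,   16,  214,    1,
          0,    0]), array([0.08 , 0.085, 0.09 , 0.095, 0.1  , 0.105, 0.11 , 0.115, 0.12 ,
       0.125, 0.13 , 0.135, 0.14 , 0.145]))
11 top 0.5351206421383113 [516.2  48.6] [0. 0.] 0.0 pca [516.2  48.6] 90.0
sel hist (array([ 936, 1034,    1,   39,  933,    5,    7,    8,    5,    9,    8,
        301,    0]), array([0.08 , 0.085, 0.09 , 0.095, 0.1  , 0.105, 0.11 , 0.115, 0.12 ,
       0.125, 0.13 , 0.135, 0.14 , 0.145]))
15 top 0.5351206421383113 [516.2  48.6] [0. 0.] 0.0 pca [516.2  48.6] 90.0
```

View pics/w2c.png

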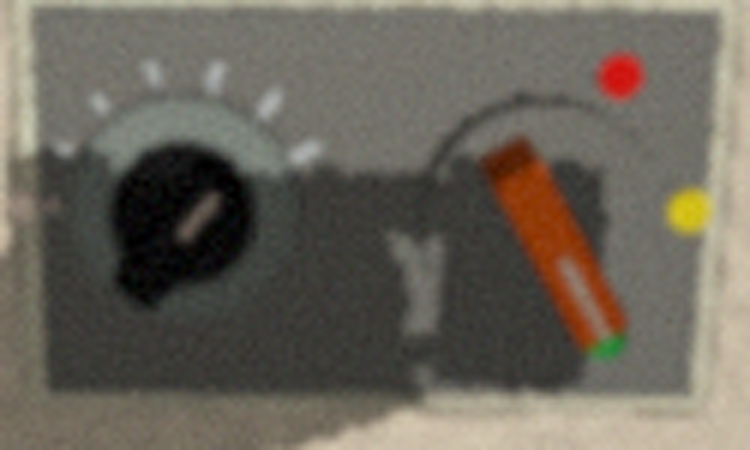

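Run:
```python
from h import *
s=snap('wrist'); C=cloud(s); Z=C[...,2]
for nm,r,a,b in [('dial',(slice(150,205),slice(212,262)),.122,.134),('sel',(slice(150,212),slice(268,325)),.132,.145)]:
    P=C[r].reshape(-1,3); z=P[:,2]; Q=P[(z>a)&(z<b)]
    rr=cv2.minAreaRect((Q[:,:2]*1000).astype(np.float32)); mu=Q[:,:2].mean(0); w,v=np.linalg.eigh(np.cov(Q[:,:2].T))
    print(nm,len(Q),'z',np.median(Q[:,2]),np.round(rr[0],1),np.round(rr[1],1),rr[2],'pca',np.round(mu*1000,1),np.degrees(np.arctan2(v[1,1],v[0,1])))
for p in [(205+185/6,140+238/6),(205+217/6,140+197/6)]: print(onplane(s,*p,.127))
# cap edges: cap positions from depth
hsv=cv2.cvtColor(s['color'],cv2.COLOR_BGR2HSV)
```

```text
dial 221 z 0.12819466054542467 [466.9 -50.5] [37.2 13.7] 40.912601470947266 pca [467.3 -49.9] -139.05311991319314
sel 308 z 0.13778789546742334 [562. -68.] [13.9 49.6] 19.668804168701172 pca [561.7 -67. ] 109.84665239615207
[ 0.46974787 -0.05100687  0.127     ]
[ 0.47971692 -0.04193798  0.127     ]
```

```bash
python3 -c "
from h import *
plan([.467,-.0505,.17],-49)"
```

```text
t 2.38 at [ 0.5032 -0.0325  0.3516] yaw -9.87 -> shift [-0.0329  0.0244  0.1814] rot [-0.16 -0.06 39.13] rows 6.0 j [ 0.42  0.11 -0.53  1.72  0.06  1.32 -0.28]
```

```bash
python3 -m pendant '0.04 -0.033 0.024 0.181 0 0 39.1;0.04 -0.033 0.024 0.181 0 0 39.1;0.04 -0.033 0.024 0.181 0 0 39.1;0.04 -0.033 0.024 0.181 0 0 39.1;0.04 -0.033 0.024 0.181 0 0 39.1;0.04 -0.033 0.024 0.181 0 0 39.1;0.04 -0.033 0.024 0.181 0 0 39.1;0.04 -0.033 0.024 0.181 0 0 39.1;0.04 -0.033 0.024 0.181 0 0 39.1'; python3 -c "
from h import *
plan([.467,-.0505,.104],-49)"
```

```text
time_s: 3.13
position: [0.4678, -0.0506, 0.1712]
eef_rot: [-0.002, 0.91, -0.414, 0.001]
ft_force: [-0.0, 0.4, 0.0]
opening: 0.461
t 3.13 at [ 0.4678 -0.0506  0.1712] yaw -48.91 -> shift [-0.0007  0.0009  0.0672] rot [-0.23 -0.08  0.09] rows 2.0 j [ 0.38  0.21 -0.45  2.04  0.11  0.92 -0.98]
```

```bash
python3 -m pendant '0.04 -0.001 0.001 0.03 0 0 0;0.04 -0.001 0.001 0.055 0 0 0;0.04 -0.001 0.001 0.067 0 0 0;0.04 -0.001 0.001 0.067 0 0 0;0.0 -0.001 0.001 0.067 0 0 0;0.0 -0.001 0.001 0.067 0 0 0;0.0 -0.001 0.001 0.067 0 0 0;0.0 -0.001 0.001 0.067 0 0 0;0.0 -0.001 0.001 0.067 0 0 0;0.0 -0.001 0.001 0.067 0 0 0'; python3 -c "
from h import *
plan([.467,-.0505,.104],-49)"
```

```text
time_s: 3.97
position: [0.4684, -0.0511, 0.1054]
eef_rot: [-0.002, 0.91, -0.414, 0.003]
ft_force: [2.1, -2.6, 4.9]
opening: 0.143
t 3.97 at [ 0.4684 -0.0511  0.1054] yaw -48.94 -> shift [-0.0014  0.0006  0.0014] rot [-0.35 -0.25  0.06] rows 1.0 j [ 0.35  0.3  -0.43  2.1   0.18  0.77 -1.05]
```

```bash
python3 -m pendant '0 0 0 0 0 0 -131;0 0 0 0 0 0 -131;0 0 0 0 0 0 -131;0 0 0 0 0 0 -131;0 0 0 0 0 0 -131;0 0 0 0 0 0 -131;0 0 0 0 0 0 -131;0 0 0 0 0 0 -131;0 0 0 0 0 0 -131;0 0 0 0 0 0 -131;0 0 0 0 0 0 -131;0 0 0 0 0 0 -131'; python3 -c "
from h import *
plan([.4677,-.0508,.105],82)"
```

```text
time_s: 4.97
position: [0.4658, -0.051, 0.1053]
eef_rot: [0.001, 0.947, 0.321, 0.0]
ft_force: [-7.4, -0.4, 8.5]
opening: 0.149
t 4.97 at [ 0.4658 -0.051   0.1053] yaw 37.39 -> shift [0.0017 0.001  0.0003] rot [ 8.000e-02  1.000e-02 -4.461e+01] rows 7.0 j [ 0.6   0.36 -0.74  2.09  0.33  0.81  0.32]
```

```bash
python3 -m pendant '0 0.001 0.001 0 0 0 -44.5;0 0.001 0.001 0 0 0 -44.5;0 0.001 0.001 0 0 0 -44.5;0 0.001 0.001 0 0 0 -44.5;0 0.001 0.001 0 0 0 -44.5;0 0.001 0.001 0 0 0 -44.5;0 0.001 0.001 0 0 0 -44.5;0 0.001 0.001 0 0 0 -44.5;0 0.001 0.001 0 0 0 -44.5'; python3 -c "
from h import *
plan([.4677,-.0508,.105],82); print(robot.sense()['moment'])"
```

```text
time_s: 5.72
position: [0.4649, -0.0522, 0.1053]
eef_rot: [-0.0, 0.756, 0.655, -0.002]
ft_force: [-6.2, -2.4, 8.4]
opening: 0.148
t 5.72 at [ 0.4649 -0.0522  0.1053] yaw 81.8 -> shift [0.0018 0.0026 0.0003] rot [-0.19  0.19 -0.2 ] rows 1.0 j [ 0.74  0.41 -0.91  2.08  0.43  0.85  1.  ]
[-0.49095038  1.40329332 -0.29514464]
```

```bash
python3 -m pendant '0.04 0 0 0 0 0 0;0.04 0 0 0 0 0 0;0.04 0 0 0 0 0 0;0.04 0 0 0 0 0 0;0.04 0 0 -0.03 0 0 0;0.04 0 0 -0.07 0 0 0;0.04 0 0 -0.11 0 0 0;0.04 0 0 -0.14 0 0 0;0.04 0 0 -0.14 0 0 0'; python3 -c "
from h import *
plan([.53,-.12,.26],19.8)"
```

```text
time_s: 6.47
position: [0.4691, -0.051, 0.251]
eef_rot: [0.004, 0.756, 0.655, 0.001]
ft_force: [0.7, -0.9, 0.1]
opening: 0.458
t 6.47 at [ 0.4691 -0.051   0.251 ] yaw 81.83 -> shift [-0.0597  0.0701 -0.0083] rot [4.500e-01 1.000e-02 6.203e+01] rows 9.0 j [ 0.9   0.21 -1.03  1.91  0.2   1.12  1.22]
```

```bash
python3 -m pendant '0.04 -0.06 0.07 -0.01 0 0 62;0.04 -0.06 0.07 -0.01 0 0 62;0.04 -0.06 0.07 -0.01 0 0 62;0.04 -0.06 0.07 -0.01 0 0 62;0.04 -0.06 0.07 -0.01 0 0 62;0.04 -0.06 0.07 -0.01 0 0 62;0.04 -0.06 0.07 -0.01 0 0 62;0.04 -0.06 0.07 -0.01 0 0 62;0.04 -0.06 0.07 -0.01 0 0 62;0.04 -0.06 0.07 -0.01 0 0 62;0.04 -0.06 0.07 -0.01 0 0 62'
cat > look.py <<'E'
from h import *
import sys
s=snap('wrist',sys.argv[1]+'.png'); C=cloud(s); Z=C[...,2]
D=np.array([.467,-.0505]);S=np.array([.562,-.068])
for nm,c,a,b in [('dial',D,.122,.134),('sel',S,.132,.160)]:
    m=(np.linalg.norm(C[...,:2]-c,axis=-1)<.032)&(Z>a)&(Z<b); Q=C[m]
    if len(Q)<20: print(nm,'few',len(Q)); continue
    rr=cv2.minAreaRect((Q[:,:2]*1000).astype(np.float32)); w,v=np.linalg.eigh(np.cov(Q[:,:2].T))
    an=np.degrees(np.arctan2(v[1,1],v[0,1]))
    print(nm,len(Q),'z',round(float(np.median(Q[:,2])),4),np.round(rr[0],1),np.round(rr[1],1),'axis',round(an,2),'mixer axis',round((an+10.2)%180,2))
E
python3 look.py w3; python3 -c "
from h import *
plan([.562,-.068,.17],19.8)"
```

```text
time_s: 7.38
position: [0.5297, -0.12, 0.2612]
eef_rot: [0.003, 0.985, 0.174, 0.002]
ft_force: [-0.1, 0.1, -0.0]
opening: 0.456
dial 464 z 0.1282 [466.4 -50.9] [14.  37.7] axis 169.88 mixer axis 0.08
sel 580 z 0.1378 [561.4 -67.7] [14.3 48.6] axis 109.7 mixer axis 119.9
t 7.43 at [ 0.5297 -0.1201  0.2613] yaw 20.01 -> shift [ 0.0479 -0.0385  0.0912] rot [ 0.36 -0.19  0.21] rows 3.0 j [ 0.74  0.29 -0.76  1.76  0.22  1.17  0.26]
```

View pics/w3.png

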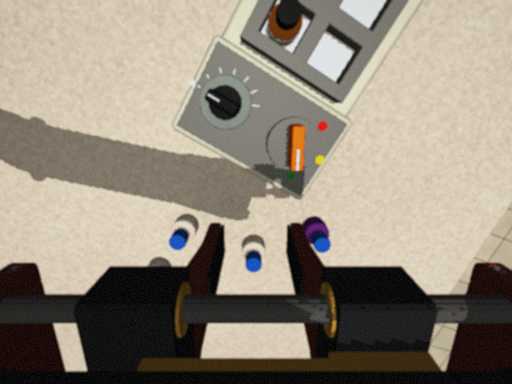

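```bash
python3 -m pendant '0.04 0.048 -0.038 0.04 0 0 0;0.04 0.048 -0.038 0.091 0 0 0;0.04 0.048 -0.038 0.091 0 0 0;0.04 0.048 -0.038 0.091 0 0 0;0.04 0.048 -0.038 0.091 0 0 0'; python3 -c "
from h import *
plan([.5617,-.0678,.108],19.8)"
```

```text
time_s: 7.85
position: [0.5613, -0.0679, 0.1691]
eef_rot: [0.002, 0.985, 0.175, 0.001]
ft_force: [-0.0, 0.6, 0.6]
opening: 0.453
t 7.85 at [ 0.5613 -0.0679  0.1691] yaw 20.18 -> shift [ 0.0004 -0.0002  0.0611] rot [ 0.23 -0.03  0.38] rows 2.0 j [ 0.59  0.43 -0.74  1.82  0.34  1.02  0.07]
```

```bash
python3 -m pendant '0.04 0 0 0.03 0 0 0.4;0.04 0 0 0.05 0 0 0.4;0.04 0 0 0.061 0 0 0.4;0.04 0 0 0.061 0 0 0.4;0.0 0 0 0.061 0 0 0.4;0.0 0 0 0.061 0 0 0.4;0.0 0 0 0.061 0 0 0.4;0.0 0 0 0.061 0 0 0.4;0.0 0 0 0.061 0 0 0.4;0.0 0 0 0.061 0 0 0.4'; python3 -c "
from h import *
plan([.5617,-.0678,.108],19.8)"
```

```text
time_s: 8.68
position: [0.5618, -0.0684, 0.1092]
eef_rot: [0.002, 0.985, 0.172, 0.001]
ft_force: [-1.8, -1.1, 5.9]
opening: 0.151
t 8.68 at [ 0.5618 -0.0684  0.1092] yaw 19.77 -> shift [ 0.0001 -0.0006  0.0012] rot [ 0.29 -0.07 -0.03] rows 1.0 j [ 0.55  0.5  -0.7   1.87  0.4   0.92  0.  ]
```

```bash
python3 -m pendant '0 0 0 -0.006 0 0 0;0 0 0 -0.012 0 0 0;0 0 0 -0.012 0 0 0;0 0 0 -0.012 0 0 0;0 0 0 -0.012 0 0 0;0 0 0 -0.012 0 0 0'; python3 -c "
from h import *
plan([.5617,-.0678,.1212],79.8); s=snap('scene'); cv2.imwrite('pics/s4.png',cv2.resize(s['color'][130:270,130:350],None,fx=3.5,fy=3.5))
"
```

```text
time_s: 9.18
position: [0.5616, -0.0684, 0.1208]
eef_rot: [0.002, 0.985, 0.172, 0.001]
ft_force: [1.2, -1.0, -7.5]
opening: 0.157
t 9.18 at [ 0.5616 -0.0684  0.1208] yaw 19.77 -> shift [ 0.0003 -0.0005 -0.0004] rot [  0.27   0.1  -60.03] rows 9.0 j [ 0.56  0.48 -0.71  1.86  0.39  0.94  0.01]
```

View pics/s4.png

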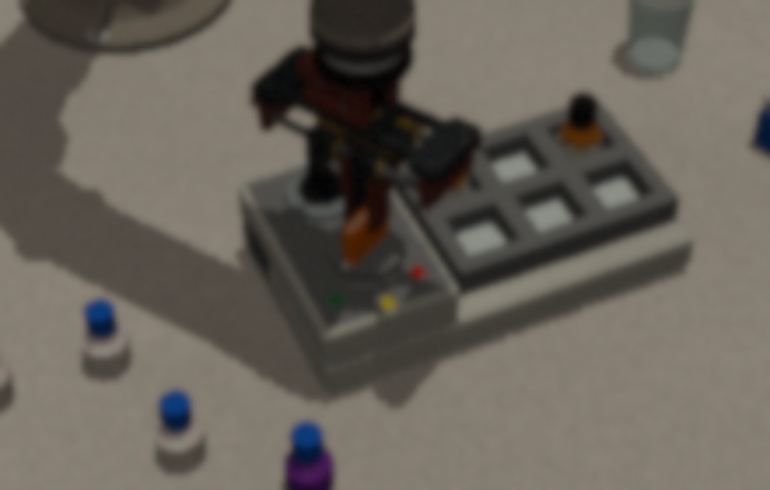

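```bash
python3 -m pendant '0 0 0 -0.0005 0 0 -60;0 0 0 -0.0005 0 0 -60;0 0 0 -0.0005 0 0 -60;0 0 0 -0.0005 0 0 -60;0 0 0 -0.0005 0 0 -60;0 0 0 -0.0005 0 0 -60;0 0 0 -0.0005 0 0 -60;0 0 0 -0.0005 0 0 -60;0 0 0 -0.0005 0 0 -60;0 0 0 -0.0005 0 0 -60;0 0 0 -0.0005 0 0 -60'; python3 -c "
from h import *
plan([.5617,-.0678,.109],79.8)"
```

```text
time_s: 10.15
position: [0.5605, -0.0694, 0.1206]
eef_rot: [0.002, 0.768, 0.64, -0.002]
ft_force: [-1.2, -3.3, -6.9]
opening: 0.157
t 10.15 at [ 0.5605 -0.0694  0.1206] yaw 79.62 -> shift [0.0019 0.0008 0.0116] rot [ 0.04  0.29 -0.18] rows 1.0 j [ 0.72  0.56 -0.94  1.85  0.54  1.01  0.93]
```

```bash
python3 -m pendant '0 0.0005 0 0.006 0 0 0;0 0.0005 0 0.0115 0 0 0;0 0.0005 0 0.0115 0 0 0;0 0.0005 0 0.0115 0 0 0;0 0.0005 0 0.0115 0 0 0'; python3 -m pendant '0.04 0 0 0 0 0 0;0.04 0 0 0 0 0 0;0.04 0 0 0 0 0 0;0.04 0 0 0 0 0 0;0.04 0 0 -0.04 0 0 0;0.04 0 0 -0.08 0 0 0;0.04 0 0 -0.12 0 0 0;0.04 0 0 -0.15 0 0 0;0.04 0 0 -0.15 0 0 0'; python3 -c "
from h import *
plan([.53,-.17,.26],-10.2)"
```

```text
time_s: 10.57
position: [0.5607, -0.0695, 0.1092]
eef_rot: [0.002, 0.768, 0.64, -0.002]
ft_force: [-2.8, -4.3, -0.3]
opening: 0.157
time_s: 11.32
position: [0.5645, -0.0668, 0.266]
eef_rot: [0.006, 0.768, 0.64, 0.002]
ft_force: [-0.4, -0.0, -0.2]
opening: 0.455
t 11.32 at [ 0.5645 -0.0668  0.266 ] yaw 79.61 -> shift [-0.1077 -0.0154  0.0063] rot [ 0.72 -0.32 89.81] rows 13.0 j [ 0.81  0.42 -1.05  1.69  0.39  1.24  1.06]
```

```bash
python3 -c "
from h import *
plan([.5,-.30,.35],-10.2)"
```

```text
t 11.32 at [ 0.5645 -0.0668  0.266 ] yaw 79.61 -> shift [-0.2414 -0.0204 -0.0832] rot [ 0.72 -0.32 89.81] rows 13.0 j [ 0.81  0.42 -1.05  1.69  0.39  1.24  1.06]
```

```bash
python3 -m pendant '0.06 -0.241 -0.02 -0.083 0 0 90;0.06 -0.241 -0.02 -0.083 0 0 90;0.06 -0.241 -0.02 -0.083 0 0 90;0.06 -0.241 -0.02 -0.083 0 0 90;0.06 -0.241 -0.02 -0.083 0 0 90;0.06 -0.241 -0.02 -0.083 0 0 90;0.06 -0.241 -0.02 -0.083 0 0 90;0.06 -0.241 -0.02 -0.083 0 0 90;0.06 -0.241 -0.02 -0.083 0 0 90;0.06 -0.241 -0.02 -0.083 0 0 90;0.06 -0.241 -0.02 -0.083 0 0 90;0.06 -0.241 -0.02 -0.083 0 0 90'; python3 -m pendant '0.06 0 0 0 0 0 2;0.06 0 0 0 0 0 2'
cat > jars.py <<'E'
from h import *
import sys
s=snap('wrist',sys.argv[1]+'.png'); C=cloud(s); Z=C[...,2]
hsv=cv2.cvtColor(s['color'],cv2.COLOR_BGR2HSV); mm=cv2.inRange(hsv,(105,110,50),(128,255,255)); mm[235:]=0
nl,lab,st,ce=cv2.connectedComponentsWithStats(mm)
for i in range(1,nl):
    if st[i,4]<20: continue
    k=cv2.dilate((lab==i).astype(np.uint8),np.ones((3,3)))>0
    k&=(Z>.062)&(Z<.075)
    Q=C[k]; 
    if len(Q)<8: print(st[i]);continue
    (c,r)=cv2.minEnclosingCircle((Q[:,:2]*1000).astype(np.float32))
    print(st[i].tolist(),'topz',round(float(np.median(Q[:,2])),4),'mean',np.round(Q.mean(0)*1000,1)[:2],'circ',np.round(c,1),round(r,1))
E
python3 look.py w5; python3 jars.py w6; python3 -c "
from h import *
plan([.5,-.30,.35],-10.2)"
```

```text
time_s: 12.32
position: [0.5008, -0.2994, 0.3494]
eef_rot: [0.003, 0.998, -0.058, 0.005]
ft_force: [0.3, 0.5, -0.1]
opening: 0.681
time_s: 12.48
position: [0.501, -0.2989, 0.3489]
eef_rot: [0.002, 0.997, -0.076, 0.005]
ft_force: [-0.2, -0.2, -0.1]
opening: 0.689
dial few 0
sel few 0
[338, 69, 19, 18, 244] topz 0.0682 mean [ 665.9 -196.6] circ [ 666.6 -196.8] 13.1
[290, 122, 16, 15, 184] topz 0.0684 mean [ 579.8 -264.2] circ [ 580.  -264.6] 12.7
[219, 135, 14, 15, 169] topz 0.0684 mean [ 459.  -266.9] circ [ 458.4 -267. ] 12.9
[216, 191, 14, 15, 158] topz 0.0684 mean [ 435.6 -364. ] circ [ 435.5 -364.5] 12.7
t 12.58 at [ 0.501  -0.2991  0.3491] yaw -8.56 -> shift [-0.0008  0.0011 -0.0009] rot [ 0.22 -0.64  1.64] rows 1.0 j [ 0.99  0.29 -0.71  1.55  0.2   1.36  0.11]
```

View pics/w5.png

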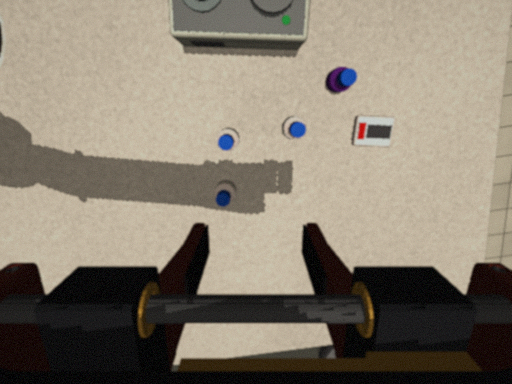

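Run:
```python
from h import *
for n,r in [('scene',(150,240,190,335))]:
    s=snap(n); C=cloud(s); cv2.imwrite('pics/s7.png',cv2.resize(s['color'][r[0]:r[1],r[2]:r[3]],None,fx=5,fy=5,interpolation=cv2.INTER_CUBIC))
    S=np.array([.562,-.068]); m=(np.linalg.norm(C[...,:2]-S,axis=-1)<.035)&(C[...,2]>.13); Q=C[m]
    w,v=np.linalg.eigh(np.cov(Q[:,:2].T)); print(len(Q),np.median(Q[:,2]),Q[:,2].max(),np.degrees(np.arctan2(v[1,1],v[0,1])))
plan([.58,-.2645,.15],-10.2)
```

```text
76 0.13750427421190026 0.14251664315679546 170.4595571044767
t 12.63 at [ 0.5009 -0.2992  0.3491] yaw -8.57 -> shift [ 0.0708 -0.0469  0.1997] rot [ 0.22 -0.64  1.62] rows 6.0 j [ 0.99  0.29 -0.71  1.55  0.2   1.36  0.11]
```

View pics/s7.png

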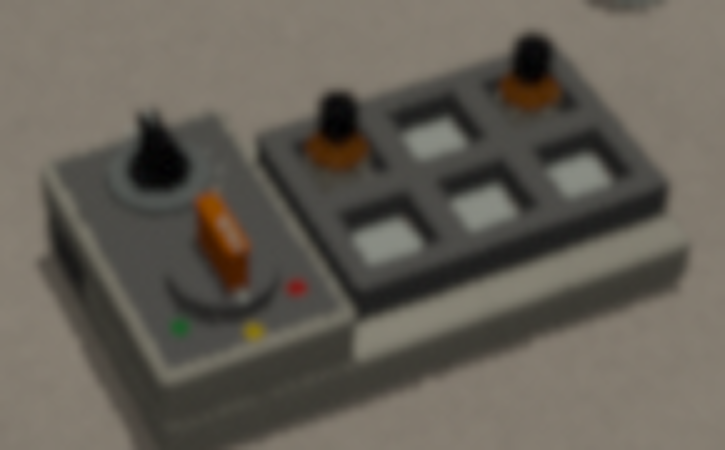

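```bash
python3 -m pendant '0.05 0.071 -0.047 0.2 0.2 -0.6 -1.6;0.05 0.071 -0.047 0.2 0.2 -0.6 -1.6;0.05 0.071 -0.047 0.2 0.2 -0.6 -1.6;0.05 0.071 -0.047 0.2 0.2 -0.6 -1.6;0.05 0.071 -0.047 0.2 0.2 -0.6 -1.6;0.05 0.071 -0.047 0.2 0.2 -0.6 -1.6;0.05 0.071 -0.047 0.2 0.2 -0.6 -1.6;0.05 0.071 -0.047 0.2 0.2 -0.6 -1.6'; python3 jars.py w8; python3 -c "
from h import *
plan([.58,-.2645,.04],-10.2)"
```

```text
time_s: 13.3
position: [0.5804, -0.2647, 0.1507]
eef_rot: [0.0, 0.998, -0.061, 0.001]
ft_force: [0.5, -0.3, 0.5]
opening: 0.571
[321, 98, 32, 29, 700] topz 0.0684 mean [ 665.9 -196.7] circ [ 666.4 -197. ] 12.9
[244, 177, 24, 28, 523] topz 0.0685 mean [ 580.1 -263.9] circ [ 580.1 -264.7] 12.9
[126, 193, 30, 27, 590] topz 0.0685 mean [ 459.8 -266.5] circ [ 458.6 -267.5] 13.3
t 13.35 at [ 0.5809 -0.2654  0.152 ] yaw -7.0 -> shift [-0.0014 -0.0009  0.1119] rot [ 0.09 -0.18  3.2 ] rows 3.0 j [ 0.81  0.55 -0.67  1.66  0.38  1.06 -0.1 ]
```

View pics/w8.png

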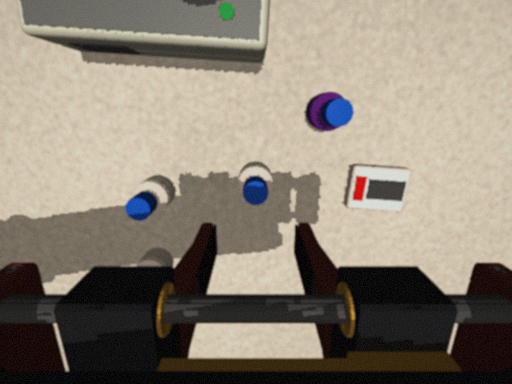

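```bash
python3 -m pendant '0.05 -0.001 -0.001 0.04 0 0 3;0.05 -0.001 -0.001 0.08 0 0 3;0.05 -0.001 -0.001 0.112 0 0 3;0.05 -0.001 -0.001 0.112 0 0 3;0.05 -0.001 -0.001 0.112 0 0 3;0 -0.001 -0.001 0.112 0 0 3;0 -0.001 -0.001 0.112 0 0 3;0 -0.001 -0.001 0.112 0 0 3;0 -0.001 -0.001 0.112 0 0 3;0 -0.001 -0.001 0.112 0 0 3;0 -0.001 -0.001 0.112 0 0 3'; python3 -m pendant '0 0 0 -0.04 0 0 0;0 0 0 -0.08 0 0 0;0 0 0 -0.12 0 0 0;0 0 0 -0.15 0 0 0;0 0 0 -0.15 0 0 0'; python3 -c "
from h import *
plan([.5965,.1815,.2],-10.2)"
```

```text
time_s: 14.27
position: [0.5814, -0.2649, 0.0417]
eef_rot: [0.001, 0.996, -0.087, 0.003]
ft_force: [-1.2, -0.2, 7.0]
opening: 0.28
time_s: 14.68
position: [0.5846, -0.2649, 0.1995]
eef_rot: [0.003, 0.996, -0.087, 0.008]
ft_force: [1.6, -0.6, -0.4]
opening: 0.281
t 14.68 at [ 0.5846 -0.2649  0.1995] yaw -10.0 -> shift [-0.0658 -0.4417 -0.0037] rot [ 0.26 -0.95  0.2 ] rows 11.0 j [ 0.81  0.5  -0.68  1.62  0.34  1.13 -0.12]
```

```bash
python3 -m pendant '0 -0.066 -0.442 -0.02 0 -0.9 0;0 -0.066 -0.442 -0.02 0 -0.9 0;0 -0.066 -0.442 -0.02 0 -0.9 0;0 -0.066 -0.442 -0.02 0 -0.9 0;0 -0.066 -0.442 -0.02 0 -0.9 0;0 -0.066 -0.442 -0.02 0 -0.9 0;0 -0.066 -0.442 -0.02 0 -0.9 0;0 -0.066 -0.442 -0.02 0 -0.9 0;0 -0.066 -0.442 -0.02 0 -0.9 0;0 -0.066 -0.442 -0.02 0 -0.9 0;0 -0.066 -0.442 -0.02 0 -0.9 0;0 -0.066 -0.442 -0.02 0 -0.9 0'; python3 -c "
from h import *
plan([.5965,.1815,.15],-10.2)"
```

```text
time_s: 15.68
position: [0.5938, 0.1915, 0.2167]
eef_rot: [-0.0, 0.997, -0.082, -0.0]
ft_force: [-0.3, 0.8, -0.6]
opening: 0.282
t 15.68 at [0.5938 0.1915 0.2167] yaw -9.38 -> shift [0.0043 0.0095 0.0667] rot [-0.05  0.02  0.82] rows 2.0 j [ 0.15  0.49 -0.78  1.63  0.36  1.18 -0.87]
```

```bash
python3 -m pendant '0 0.004 0.0095 0.03 0 0 0.8;0 0.004 0.0095 0.067 0 0 0.8;0 0.004 0.0095 0.067 0 0 0.8;0 0.004 0.0095 0.067 0 0 0.8;0 0.004 0.0095 0.067 0 0 0.8'
python3 - <<'E'
from h import *
s=snap('wrist','w9.png'); C=cloud(s); Z=C[...,2]
plan([.5965,.1815,.093],-10.2)
roi=np.zeros(Z.shape,bool); roi[:300]=1
m=(roi&(Z>.048)&(Z<.056)).astype(np.uint8); nl,lab,st,ce=cv2.connectedComponentsWithStats(m)
for i in range(1,nl):
    if st[i,4]<500: continue
    Q=C[lab==i]; r=cv2.minAreaRect((Q[:,:2]*1000).astype(np.float32)); print(st[i].tolist(),np.round(r[0],1),np.round(r[1],1),round(r[2],2))
E
```

```text
time_s: 16.1
position: [0.5967, 0.1818, 0.151]
eef_rot: [-0.001, 0.996, -0.089, 0.0]
ft_force: [-0.5, -0.4, -1.1]
opening: 0.281
t 16.15 at [0.5972 0.1821 0.1517] yaw -10.2 -> shift [-0.0007  0.0009  0.0587] rot [-0.14 -0.1   0.01] rows 2.0 j [ 0.14  0.55 -0.75  1.69  0.42  1.06 -0.91]
[233, 172, 46, 33, 768] [596.6 181.3] [33.3 48.8] 78.43
[173, 236, 41, 30, 1076] [513.3 119.7] [38.4 44.3] 77.63
```

View pics/w9.png

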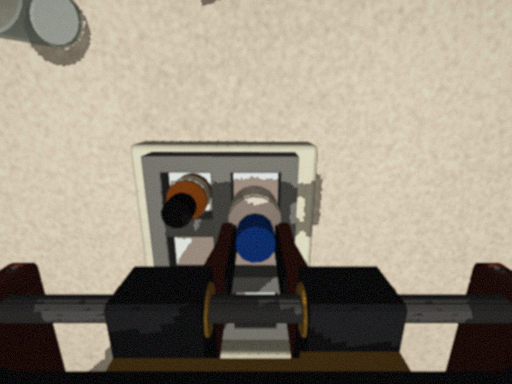

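```bash
python3 -m pendant '0 -0.001 0.001 0.025 0 0 0;0 -0.001 0.001 0.045 0 0 0;0 -0.001 0.001 0.059 0 0 0;0 -0.001 0.001 0.06 0 0 0;0 -0.001 0.001 0.06 0 0 0;0 -0.001 0.001 0.06 0 0 0'
```

```text
time_s: 16.65
position: [0.5971, 0.182, 0.0932]
eef_rot: [-0.002, 0.996, -0.089, 0.002]
ft_force: [0.7, 1.0, -0.7]
opening: 0.282
```

```bash
python3 -m pendant '0 0 0 0.001 0 0 0;0 0 0 0.001 0 0 0;0.05 0 0 0.001 0 0 0;0.05 0 0 0.001 0 0 0;0.05 0 0 0.001 0 0 0;0.05 0 0 0.001 0 0 0;0.05 0 0 -0.04 0 0 0;0.05 0 0 -0.08 0 0 0;0.05 0 0 -0.12 0 0 0;0.05 0 0 -0.12 0 0 0'
python3 - <<'E'
from h import *
s=snap('wrist','w10.png')
plan([.4585,-.2672,.22],-10.2)
E
```

```text
time_s: 17.48
position: [0.6003, 0.1844, 0.2217]
eef_rot: [-0.004, 0.996, -0.089, 0.007]
ft_force: [1.3, 0.9, 0.7]
opening: 0.57
t 17.53 at [0.5991 0.1833 0.2181] yaw -10.21 -> shift [-0.0585  0.4683 -0.0061] rot [-0.45 -0.63 -0.  ] rows 12.0 j [ 0.17  0.48 -0.78  1.63  0.36  1.16 -0.87]
```

View pics/w10.png

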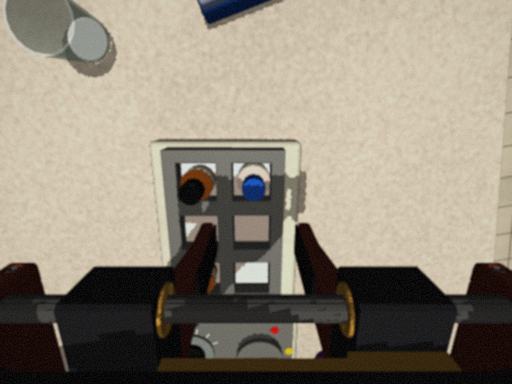

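```bash
python3 -m pendant '0.05 -0.059 0.468 -0.006 0 0 0;0.05 -0.059 0.468 -0.006 0 0 0;0.05 -0.059 0.468 -0.006 0 0 0;0.05 -0.059 0.468 -0.006 0 0 0;0.05 -0.059 0.468 -0.006 0 0 0;0.05 -0.059 0.468 -0.006 0 0 0;0.05 -0.059 0.468 -0.006 0 0 0;0.05 -0.059 0.468 -0.006 0 0 0;0.05 -0.059 0.468 -0.006 0 0 0;0.05 -0.059 0.468 -0.006 0 0 0;0.05 -0.059 0.468 -0.006 0 0 0;0.05 -0.059 0.468 -0.006 0 0 0'; python3 jars.py w11; python3 -c "
from h import *
plan([.4585,-.2672,.15],-10.2)"
```

```text
time_s: 18.53
position: [0.4542, -0.2741, 0.2185]
eef_rot: [-0.002, 0.996, -0.093, 0.004]
ft_force: [0.3, -0.5, 0.2]
opening: 0.569
[409, 66, 29, 24, 462] topz 0.0682 mean [ 665.1 -196.7] circ [ 665.9 -197.2] 13.2
[248, 160, 19, 21, 333] topz 0.0684 mean [ 458.5 -266.7] circ [ 458.5 -267.3] 12.9
[265, 211, 18, 22, 303] topz 0.0685 mean [ 467.5 -340. ] circ [ 467.4 -341.5] 13.3
t 18.58 at [ 0.4546 -0.2734  0.2185] yaw -10.75 -> shift [ 0.0021 -0.0064  0.0685] rot [-0.36 -0.48 -0.55] rows 2.0 j [ 1.    0.29 -0.68  1.85  0.2   1.07  0.06]
```

View pics/w11.png

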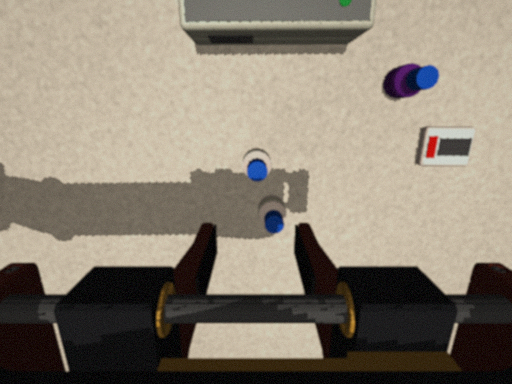

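```bash
python3 -m pendant '0.05 0.002 -0.0065 0.04 0 0 -0.5;0.05 0.002 -0.0065 0.08 0 0 -0.5;0.05 0.002 -0.0065 0.12 0 0 -0.5;0.05 0.002 -0.0065 0.15 0 0 -0.5;0.05 0.002 -0.0065 0.15 0 0 -0.5'; python3 -c "
from h import *
plan([.4585,-.2672,.041],-10.2)"
```

```text
time_s: 19.0
position: [0.455, -0.2633, 0.0626]
eef_rot: [-0.005, 0.996, -0.088, -0.0]
ft_force: [-1.1, 1.3, 1.0]
opening: 0.566
t 19.0 at [ 0.455  -0.2633  0.0626] yaw -10.14 -> shift [0.0042 0.0034 0.0215] rot [-0.61  0.1   0.06] rows 1.0 j [ 0.89  0.49 -0.6   1.99  0.37  0.78 -0.1 ]
```

```bash
python3 -m pendant '0.05 0.004 0.0035 0.008 -0.6 0 0;0.05 0.004 0.0035 0.02 -0.6 0 0;0.05 0.004 0.0035 0.02 -0.6 0 0;0.05 0.004 0.0035 0.02 -0.6 0 0;0.0 0.004 0.0035 0.02 -0.6 0 0;0.0 0.004 0.0035 0.02 -0.6 0 0;0.0 0.004 0.0035 0.02 -0.6 0 0;0.0 0.004 0.0035 0.02 -0.6 0 0;0.0 0.004 0.0035 0.02 -0.6 0 0;0.0 0.004 0.0035 0.02 -0.6 0 0'; python3 -m pendant '0 0 0 -0.04 0 0 0;0 0 0 -0.08 0 0 0;0 0 0 -0.12 0 0 0;0 0 0 -0.16 0 0 0;0 0 0 -0.18 0 0 0;0 0 0 -0.18 0 0 0'; python3 -c "
from h import *
plan([.5845,.1145,.22],-10.2)"
```

```text
time_s: 19.83
position: [0.4587, -0.2676, 0.0431]
eef_rot: [0.0, 0.996, -0.088, -0.0]
ft_force: [0.2, -0.5, 2.7]
opening: 0.279
time_s: 20.33
position: [0.4615, -0.2685, 0.228]
eef_rot: [0.002, 0.996, -0.089, 0.003]
ft_force: [0.8, 0.1, -0.8]
opening: 0.281
t 20.33 at [ 0.4615 -0.2685  0.228 ] yaw -10.16 -> shift [ 0.0534 -0.3987  0.007 ] rot [ 0.2  -0.39  0.04] rows 10.0 j [ 0.98  0.29 -0.69  1.83  0.21  1.09  0.04]
```

```bash
python3 -m pendant '0 0.053 -0.399 0 0 0 0;0 0.053 -0.399 0 0 0 0;0 0.053 -0.399 0 0 0 0;0 0.053 -0.399 0 0 0 0;0 0.053 -0.399 0 0 0 0;0 0.053 -0.399 0 0 0 0;0 0.053 -0.399 0 0 0 0;0 0.053 -0.399 0 0 0 0;0 0.053 -0.399 0 0 0 0;0 0.053 -0.399 0 0 0 0;0 0.053 -0.399 0 0 0 0;0 0.053 -0.399 0 0 0 0'; python3 -c "
from h import *
plan([.5845,.1145,.15],-10.2)"
```

```text
time_s: 21.33
position: [0.583, 0.1169, 0.2251]
eef_rot: [0.002, 0.996, -0.086, 0.002]
ft_force: [-0.6, -1.2, -1.8]
opening: 0.277
t 21.33 at [0.583  0.1169 0.2251] yaw -9.92 -> shift [0.0016 0.0018 0.0751] rot [ 0.2  -0.23  0.28] rows 2.0 j [ 0.3   0.43 -0.8   1.69  0.34  1.16 -0.77]
```

```bash
python3 -m pendant '0 0.001 0.002 0.03 0 0 0.3;0 0.001 0.002 0.06 0 0 0.3;0 0.001 0.002 0.075 0 0 0.3;0 0.001 0.002 0.075 0 0 0.3;0 0.001 0.002 0.075 0 0 0.3'; python3 -c "
from h import *
s=snap('wrist','w12.png')
plan([.5845,.1145,.0945],-10.2)"
```

```text
time_s: 21.75
position: [0.583, 0.1124, 0.1489]
eef_rot: [0.003, 0.996, -0.09, 0.0]
ft_force: [-0.0, 0.7, -1.5]
opening: 0.281
t 21.8 at [0.584  0.1133 0.1503] yaw -10.31 -> shift [ 0.0001 -0.0015  0.0558] rot [ 0.23 -0.22 -0.11] rows 2.0 j [ 0.27  0.51 -0.76  1.77  0.41  1.03 -0.82]
```

View pics/w12.png

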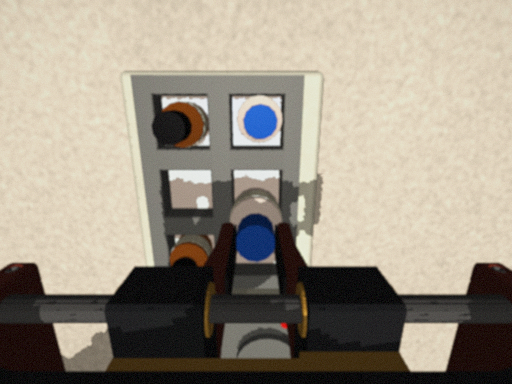

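The first jar stands centred in its well (around 260,120). The second is held above the middle-right well, so I'll lower it.

```bash
python3 -m pendant '0 0 -0.001 0.025 0 0 0;0 0 -0.001 0.045 0 0 0;0 0 -0.001 0.055 0 0 0;0 0 -0.001 0.056 0 0 0;0 0 -0.001 0.056 0 0 0;0 0 -0.001 0.056 0 0 0'; python3 -m pendant '0 0 0 0 0 0 0;0 0 0 0 0 0 0;0.05 0 0 0 0 0 0;0.05 0 0 0 0 0 0;0.05 0 0 0 0 0 0;0.05 0 0 0 0 0 0;0.05 0 0 -0.04 0 0 0;0.05 0 0 -0.08 0 0 0;0.05 0 0 -0.12 0 0 0;0.05 0 0 -0.12 0 0 0';python3 - <<'E'
from h import *
s=snap('wrist','w13.png')
plan([.4675,-.341,.22],-10.2)
E
```

```text
time_s: 22.3
position: [0.5853, 0.1144, 0.0958]
eef_rot: [0.002, 0.996, -0.09, 0.003]
ft_force: [-1.1, 0.7, -0.4]
opening: 0.277
time_s: 23.13
position: [0.5886, 0.1173, 0.224]
eef_rot: [-0.0, 0.996, -0.09, 0.008]
ft_force: [1.4, 1.3, 0.8]
opening: 0.566
t 23.18 at [0.5872 0.1163 0.2204] yaw -10.32 -> shift [-3.580e-02  4.714e-01 -2.000e-04] rot [-0.01 -0.76 -0.12] rows 12.0 j [ 0.3   0.44 -0.8   1.69  0.35  1.15 -0.78]
```

View pics/w13.png

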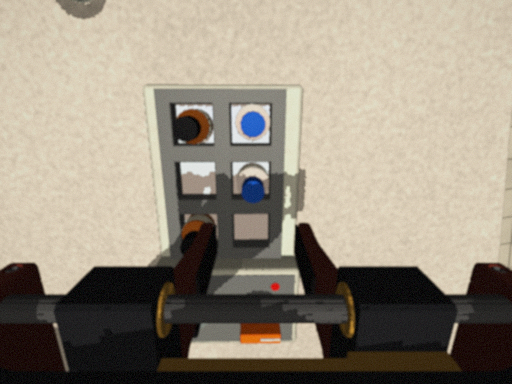

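Two jars are seated in the right-hand wells. Third jar next.

```bash
python3 -m pendant '0.05 -0.036 0.471 0 0 0 0;0.05 -0.036 0.471 0 0 0 0;0.05 -0.036 0.471 0 0 0 0;0.05 -0.036 0.471 0 0 0 0;0.05 -0.036 0.471 0 0 0 0;0.05 -0.036 0.471 0 0 0 0;0.05 -0.036 0.471 0 0 0 0;0.05 -0.036 0.471 0 0 0 0;0.05 -0.036 0.471 0 0 0 0;0.05 -0.036 0.471 0 0 0 0;0.05 -0.036 0.471 0 0 0 0;0.05 -0.036 0.471 0 0 0 0'; python3 -m pendant '0.05 0 0 0 0 0 0;0.05 0 0 0 0 0 0';python3 jars.py w14; python3 -c "
from h import *
plan([.4675,-.341,.14],-10.2)"
```

```text
time_s: 24.18
position: [0.4632, -0.3482, 0.2179]
eef_rot: [0.001, 0.996, -0.095, 0.005]
ft_force: [-0.7, -0.7, -0.4]
opening: 0.572
time_s: 24.35
position: [0.4617, -0.349, 0.2163]
eef_rot: [0.001, 0.995, -0.096, 0.004]
ft_force: [0.1, -0.5, -0.6]
opening: 0.568
[407, 0, 26, 15, 281] topz 0.068 mean [ 663.8 -202.6] circ [ 665.9 -198. ] 12.8
[249, 158, 19, 22, 338] topz 0.0685 mean [ 467.7 -340.8] circ [ 467.5 -341.4] 12.9
t 24.4 at [ 0.4628 -0.347   0.2168] yaw -10.84 -> shift [ 0.0028 -0.0068  0.0768] rot [ 0.03 -0.5  -0.64] rows 2.0 j [ 1.06  0.37 -0.67  1.75  0.26  1.1   0.12]
```

View pics/w14.png

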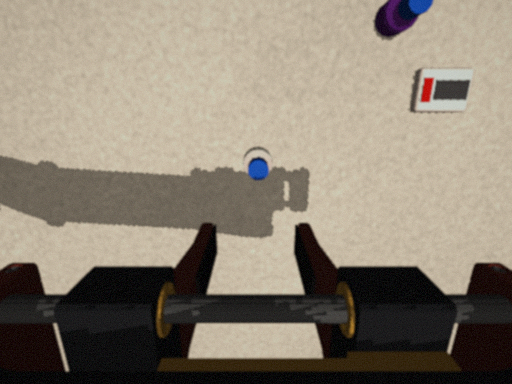

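```bash
python3 -m pendant '0.05 0.003 -0.006 0.04 0 0 -0.6;0.05 0.003 -0.006 0.08 0 0 -0.6;0.05 0.003 -0.006 0.115 0 0 -0.6;0.05 0.003 -0.006 0.115 0 0 -0.6;0.05 0.003 -0.006 0.115 0 0 -0.6'; python3 -c "
from h import *
plan([.4677,-.3413,.042],-10.2)"
```

```text
time_s: 24.82
position: [0.4678, -0.3389, 0.101]
eef_rot: [-0.001, 0.996, -0.087, 0.003]
ft_force: [0.5, 0.2, 0.6]
opening: 0.569
t 24.82 at [ 0.4678 -0.3389  0.101 ] yaw -10.03 -> shift [-0.0001  0.0025  0.059 ] rot [-0.12 -0.32  0.17] rows 2.0 j [ 1.    0.51 -0.62  1.85  0.37  0.89  0.03]
```

```bash
python3 -m pendant '0.05 0 0.0025 0.03 0 0 0;0.05 0 0.0025 0.058 0 0 0;0.05 0 0.0025 0.058 0 0 0;0.05 0 0.0025 0.058 0 0 0;0.05 0 0.0025 0.058 0 0 0;0 0 0.0025 0.058 0 0 0;0 0 0.0025 0.058 0 0 0;0 0 0.0025 0.058 0 0 0;0 0 0.0025 0.058 0 0 0;0 0 0.0025 0.058 0 0 0;0 0 0.0025 0.058 0 0 0'; python3 -m pendant '0 0 0 -0.04 0 0 0;0 0 0 -0.08 0 0 0;0 0 0 -0.12 0 0 0;0 0 0 -0.16 0 0 0;0 0 0 -0.18 0 0 0;0 0 0 -0.18 0 0 0'; python3 -c "
from h import *
plan([.5725,.0465,.22],-10.2)"
```

```text
time_s: 25.73
position: [0.4681, -0.3417, 0.0438]
eef_rot: [-0.0, 0.996, -0.087, 0.003]
ft_force: [-1.1, -0.1, 6.8]
opening: 0.273
time_s: 26.23
position: [0.4696, -0.3428, 0.229]
eef_rot: [0.002, 0.996, -0.088, 0.007]
ft_force: [0.0, -1.0, -0.8]
opening: 0.273
t 26.23 at [ 0.4696 -0.3428  0.229 ] yaw -10.04 -> shift [ 0.0334 -0.4013  0.0086] rot [ 0.13 -0.8   0.16] rows 10.0 j [ 1.06  0.37 -0.68  1.73  0.25  1.12  0.13]
```

```bash
python3 -m pendant '0 0.033 -0.4 0 0 -0.8 0;0 0.033 -0.4 0 0 -0.8 0;0 0.033 -0.4 0 0 -0.8 0;0 0.033 -0.4 0 0 -0.8 0;0 0.033 -0.4 0 0 -0.8 0;0 0.033 -0.4 0 0 -0.8 0;0 0.033 -0.4 0 0 -0.8 0;0 0.033 -0.4 0 0 -0.8 0;0 0.033 -0.4 0 0 -0.8 0;0 0.033 -0.4 0 0 -0.8 0;0 0.033 -0.4 0 0 -0.8 0;0 0.033 -0.4 0 0 -0.8 0'; python3 -c "
from h import *
plan([.5725,.0465,.15],-10.2)"
```

```text
time_s: 27.23
position: [0.571, 0.0472, 0.2272]
eef_rot: [0.001, 0.996, -0.086, -0.001]
ft_force: [-0.1, -1.3, -1.4]
opening: 0.277
t 27.23 at [0.571  0.0472 0.2272] yaw -9.81 -> shift [0.0017 0.0003 0.0772] rot [0.12 0.13 0.39] rows 2.0 j [ 0.44  0.4  -0.81  1.73  0.31  1.15 -0.64]
```

```bash
python3 -m pendant '0 0.002 0 0.03 0 0 0.3;0 0.002 0 0.06 0 0 0.3;0 0.002 0 0.077 0 0 0.3;0 0.002 0 0.077 0 0 0.3;0 0.002 0 0.077 0 0 0.3;0 0.002 0 0.077 0 0 0.3'; python3 -c "
from h import *
s=snap('wrist','w15.png')
plan([.5725,.0465,.0953],-10.2)"
```

```text
time_s: 27.73
position: [0.5733, 0.0459, 0.151]
eef_rot: [0.001, 0.996, -0.089, -0.001]
ft_force: [0.3, 0.2, -0.6]
opening: 0.274
t 27.78 at [0.5737 0.0463 0.1515] yaw -10.17 -> shift [-0.0012 -0.0001  0.0562] rot [0.1  0.02 0.03] rows 2.0 j [ 0.4   0.48 -0.77  1.81  0.39  1.02 -0.7 ]
```

View pics/w15.png

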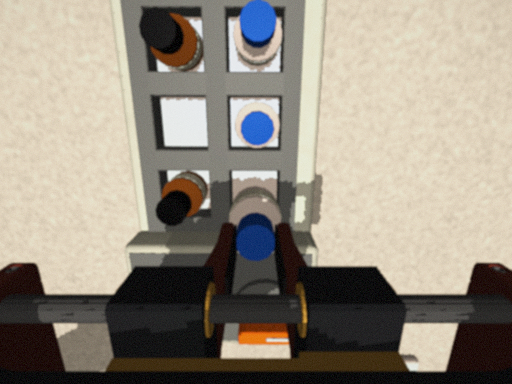

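```bash
python3 -m pendant '0 -0.001 0 0.025 0 0 0;0 -0.001 0 0.045 0 0 0;0 -0.001 0 0.055 0 0 0;0 -0.001 0 0.0565 0 0 0;0 -0.001 0 0.0565 0 0 0;0 -0.001 0 0.0565 0 0 0'; python3 -m pendant '0 0 0 0 0 0 0;0 0 0 0 0 0 0;0.05 0 0 0 0 0 0;0.05 0 0 0 0 0 0;0.05 0 0 0 0 0 0;0.05 0 0 0 0 0 0;0.05 0 0 -0.04 0 0 0;0.05 0 0 -0.08 0 0 0;0.05 0 0 -0.12 0 0 0;0.05 0 0 -0.12 0 0 0';python3 - <<'E'
from h import *
s=snap('wrist','w16.png')
plan([.53,-.0,.35],-10.2)
E
```

```text
time_s: 28.28
position: [0.5736, 0.0467, 0.0963]
eef_rot: [0.001, 0.996, -0.089, 0.001]
ft_force: [0.3, 0.1, -1.1]
opening: 0.277
time_s: 29.12
position: [0.5776, 0.0488, 0.2242]
eef_rot: [-0.001, 0.996, -0.088, 0.007]
ft_force: [1.2, 0.5, -0.0]
opening: 0.572
t 29.17 at [0.5762 0.048  0.2208] yaw -10.17 -> shift [-0.0358  0.0552 -0.1296] rot [-0.06 -0.54  0.03] rows 4.0 j [ 0.44  0.4  -0.81  1.74  0.32  1.13 -0.65]
```

```bash
python3 -m pendant '0.04 -0.036 0.075 -0.13 0 0 0;0.04 -0.036 0.075 -0.13 0 0 0;0.04 -0.036 0.075 -0.13 0 0 0;0.04 -0.036 0.075 -0.13 0 0 0;0.04 -0.036 0.075 -0.13 0 0 0;0.04 -0.036 0.075 -0.13 0 0 0'; python3 look.py w17
python3 - <<'E'
from h import *
s=snap('wrist'); C=cloud(s); Z=C[...,2]
hsv=cv2.cvtColor(s['color'],cv2.COLOR_BGR2HSV)
o=np.array([.5393,.056]);a=np.radians(-10.2);X=np.array([np.cos(a),np.sin(a)]);Y=np.array([-X[1],X[0]])
W=[(34,133),(34,65),(34,-3),(-34,133),(-34,65),(-34,-3)]
for x,y in W:
    c=o+X*x/1e3+Y*y/1e3
    m=(np.linalg.norm(C[...,:2]-c,axis=-1)<.03)&(Z>.11)&(Z<.13); Q=C[m]
    if len(Q)<10: print(x,y,'empty',len(Q)); continue
    cc,r=cv2.minEnclosingCircle((Q[:,:2]*1000).astype(np.float32))
    print(x,y,'top z',round(float(np.median(Q[:,2])),4),'centre off mm',np.round(np.array(cc)-c*1000,1),round(r,1))
plan([.5615,-.0685,.2],79.8)
s=snap('scene','s18.png')
E
```

```text
time_s: 29.67
position: [0.5264, -0.0205, 0.3506]
eef_rot: [0.0, 0.996, -0.09, 0.006]
ft_force: [-0.4, -0.3, 0.0]
opening: 0.456
dial 224 z 0.1281 [466.3 -50.1] [13.4 37.3] axis 169.83 mixer axis 0.03
sel 327 z 0.1378 [562.1 -67.9] [13.8 48.7] axis 169.36 mixer axis 179.56
34 133 top z 0.1182 centre off mm [1.8 0.2] 12.7
34 65 top z 0.1185 centre off mm [ 1.6 -2.3] 12.9
34 -3 top z 0.1184 centre off mm [ 1.1 -1.2] 12.8
-34 133 top z 0.1183 centre off mm [ 0.4 -3.2] 12.8
-34 65 empty 0
-34 -3 top z 0.1185 centre off mm [-2.2 -1.8] 12.7
t 29.77 at [ 0.5256 -0.0193  0.3486] yaw -10.16 -> shift [0.043  0.0422 0.1488] rot [  0.28  -0.35 -89.96] rows 13.0 j [ 0.65  0.2  -0.84  1.67  0.16  1.34 -0.4 ]
```

View pics/w17.png

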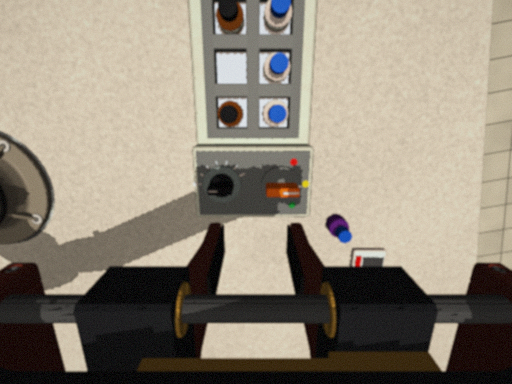

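View pics/s18.png

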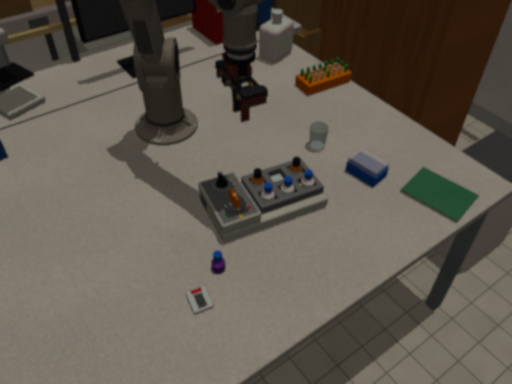

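```bash
python3 -m pendant '0.04 0.043 0.042 0.149 0 0 -90;0.04 0.043 0.042 0.149 0 0 -90;0.04 0.043 0.042 0.149 0 0 -90;0.04 0.043 0.042 0.149 0 0 -90;0.04 0.043 0.042 0.149 0 0 -90;0.04 0.043 0.042 0.149 0 0 -90;0.04 0.043 0.042 0.149 0 0 -90;0.04 0.043 0.042 0.149 0 0 -90;0.04 0.043 0.042 0.149 0 0 -90;0.04 0.043 0.042 0.149 0 0 -90;0.04 0.043 0.042 0.149 0 0 -90;0.04 0.043 0.042 0.149 0 0 -90'; python3 -m pendant '0.04 0 0 0 0 0 -4;0.04 0 0 0 0 0 -4;0.04 0 0 0 0 0 -4'; python3 -c "
from h import *
plan([.562,-.068,.108],79.6)"
```

```text
time_s: 30.82
position: [0.5606, -0.0667, 0.1977]
eef_rot: [0.001, 0.787, 0.617, 0.002]
ft_force: [-0.4, 0.5, -0.5]
opening: 0.452
time_s: 31.07
position: [0.5599, -0.0658, 0.1962]
eef_rot: [-0.001, 0.765, 0.644, 0.002]
ft_force: [-0.4, 0.0, -0.1]
opening: 0.453
t 31.07 at [ 0.5599 -0.0658  0.1962] yaw 80.18 -> shift [-0.0021  0.0023  0.0882] rot [ 0.05 -0.2   0.58] rows 3.0 j [ 0.83  0.52 -1.09  1.78  0.5   1.15  0.97]
```

```bash
python3 -m pendant '0.04 -0.002 0.002 0.03 0 0 0.5;0.04 -0.002 0.002 0.05 0 0 0.5;0.04 -0.002 0.002 0.05 0 0 0.5;0.04 -0.002 0.002 0.07 0 0 0.5;0.04 -0.002 0.002 0.087 0 0 0.5;0.04 -0.002 0.002 0.087 0 0 0.5;0.04 -0.002 0.002 0.087 0 0 0.5'; python3 -c "
from h import *
plan([.562,-.068,.109],79.6)"
```

```text
time_s: 31.65
position: [0.5616, -0.0674, 0.1095]
eef_rot: [-0.001, 0.768, 0.641, 0.001]
ft_force: [-0.2, 0.3, -0.1]
opening: 0.46
t 31.65 at [ 0.5616 -0.0674  0.1095] yaw 79.66 -> shift [-0.0006  0.0005  0.0005] rot [-0.   -0.21  0.06] rows 1.0 j [ 0.76  0.61 -1.01  1.86  0.61  1.02  0.88]
```

```bash
python3 -m pendant '0 0 0.0005 0 0 0 0;0 0 0.0005 0 0 0 0;0 0 0.0005 0 0 0 0;0 0 0.0005 0 0 0 0;0 0 0.0005 0 0 0 0;0 0 0.0005 0 0 0 0;0 0 0.0005 -0.006 0 0 0;0 0 0.0005 -0.012 0 0 0;0 0 0.0005 -0.012 0 0 0;0 0 0.0005 -0.012 0 0 0;0 0 0.0005 -0.012 0 0 0;0 0 0.0005 -0.012 0 0 0'; python3 -c "
from h import *
plan([.562,-.068,.1215],19.8)"
```

```text
time_s: 32.65
position: [0.562, -0.0695, 0.1212]
eef_rot: [-0.001, 0.768, 0.64, 0.001]
ft_force: [2.9, -4.6, -6.1]
opening: 0.153
t 32.65 at [ 0.562  -0.0695  0.1212] yaw 79.57 -> shift [ 0.0014 -0.0002 -0.0003] rot [-5.000e-02 -1.000e-01  5.977e+01] rows 9.0 j [ 0.77  0.6  -1.02  1.85  0.59  1.04  0.9 ]
```

```bash
python3 -m pendant '0 0 0 0 0 0 60;0 0 0 0 0 0 60;0 0 0 0 0 0 60;0 0 0 0 0 0 60;0 0 0 0 0 0 60;0 0 0 0 0 0 60;0 0 0 0 0 0 60;0 0 0 0 0 0 60;0 0 0 0 0 0 60;0 0 0 0 0 0 60;0 0 0 0 0 0 60'; python3 -c "
from h import *
plan([.562,-.068,.1092],19.8)"
```

```text
time_s: 33.57
position: [0.5622, -0.0697, 0.1212]
eef_rot: [-0.001, 0.985, 0.171, 0.001]
ft_force: [3.2, -3.5, -6.4]
opening: 0.155
t 33.57 at [ 0.5622 -0.0697  0.1212] yaw 19.67 -> shift [ 0.0004 -0.0017  0.012 ] rot [-0.07 -0.08 -0.13] rows 1.0 j [ 0.62  0.51 -0.78  1.85  0.43  0.96 -0.02]
```

```bash
python3 -m pendant '0 0 -0.0005 0.006 0 0 0;0 0 -0.0005 0.012 0 0 0;0 0 -0.0005 0.012 0 0 0;0 0 -0.0005 0.012 0 0 0;0 0 -0.0005 0.012 0 0 0'; python3 -m pendant '0.04 0 0 0 0 0 0;0.04 0 0 0 0 0 0;0.04 0 0 0 0 0 0;0.04 0 0 0 0 0 0;0.04 0 0 -0.04 0 0 0;0.04 0 0 -0.08 0 0 0;0.04 0 0 -0.12 0 0 0;0.04 0 0 -0.15 0 0 0;0.04 0 0 -0.15 0 0 0'; python3 -c "
from h import *
plan([.52,-.03,.35],-10.2)"
```

```text
time_s: 33.98
position: [0.5625, -0.0695, 0.1099]
eef_rot: [-0.0, 0.985, 0.171, 0.001]
ft_force: [-0.9, -3.6, 6.0]
opening: 0.154
time_s: 34.73
position: [0.5658, -0.0684, 0.2665]
eef_rot: [0.001, 0.985, 0.172, 0.006]
ft_force: [0.6, -0.1, -0.8]
opening: 0.456
t 34.73 at [ 0.5658 -0.0684  0.2665] yaw 19.75 -> shift [-0.0291 -0.0513 -0.084 ] rot [ 0.05 -0.69 29.95] rows 5.0 j [ 0.69  0.36 -0.86  1.7   0.29  1.21  0.1 ]
```

```bash
python3 -m pendant '0.04 -0.03 -0.05 -0.085 0 0 30;0.04 -0.03 -0.05 -0.085 0 0 30;0.04 -0.03 -0.05 -0.085 0 0 30;0.04 -0.03 -0.05 -0.085 0 0 30;0.04 -0.03 -0.05 -0.085 0 0 30;0.04 -0.03 -0.05 -0.085 0 0 30;0.04 -0.03 -0.05 -0.085 0 0 30;0.04 -0.03 -0.05 -0.085 0 0 30'; python3 look.py w19
python3 - <<'E'
from h import *
s=snap('wrist'); C=cloud(s); Z=C[...,2]
o=np.array([.5393,.056]);a=np.radians(-10.2);X=np.array([np.cos(a),np.sin(a)]);Y=np.array([-X[1],X[0]])
for x,y in [(34,133),(34,65),(34,-3),(-34,133),(-34,65),(-34,-3)]:
    c=o+X*x/1e3+Y*y/1e3
    m=(np.linalg.norm(C[...,:2]-c,axis=-1)<.03)&(Z>.11)&(Z<.13); Q=C[m]
    if len(Q)<10: print(x,y,'empty',len(Q)); continue
    cc,r=cv2.minEnclosingCircle((Q[:,:2]*1000).astype(np.float32))
    print(x,y,'top z',round(float(np.median(Q[:,2])),4),'off mm',np.round(np.array(cc)-c*1000,1))
E
```

```text
time_s: 35.4
position: [0.5193, -0.0319, 0.3497]
eef_rot: [-0.001, 0.996, -0.088, 0.005]
ft_force: [0.9, 0.1, 0.1]
opening: 0.456
dial 245 z 0.1278 [466.7 -50.9] [14.8 38.1] axis 169.07 mixer axis 179.27
sel 307 z 0.1378 [562.  -67.9] [13.8 49.8] axis 109.92 mixer axis 120.12
34 133 top z 0.1165 off mm [ 1.  -7.1]
34 65 top z 0.1185 off mm [ 1.5 -2.7]
34 -3 top z 0.1185 off mm [ 1.  -1.1]
-34 133 top z 0.118 off mm [-0.4 -7.8]
-34 65 empty 0
-34 -3 top z 0.1185 off mm [-2.2 -1.7]
```

View pics/w19.png

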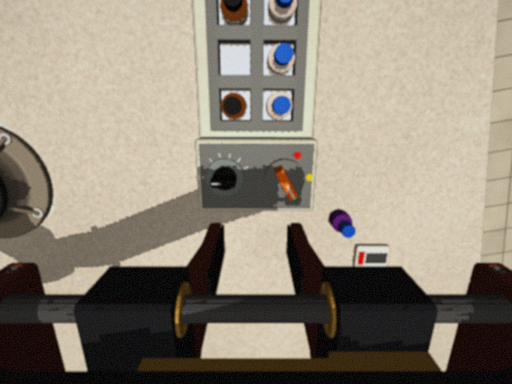

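```bash
python3 -m pendant '0.04 0 -0.04 0 0 0 0;0.04 0 -0.08 0 0 0 0;0.04 0 -0.12 0 0 0 0;0.04 0 -0.12 0 0 0 0;0.04 0 -0.12 0 0 0 0;0.04 0 -0.12 0 0 0 0'; python3 look.py w20
python3 - <<'E'
from h import *
s=snap('wrist'); C=cloud(s); Z=C[...,2]
o=np.array([.5393,.056]);a=np.radians(-10.2);X=np.array([np.cos(a),np.sin(a)]);Y=np.array([-X[1],X[0]])
for x,y in [(34,133),(34,65),(34,-3),(-34,133),(-34,65),(-34,-3)]:
    c=o+X*x/1e3+Y*y/1e3
    m=(np.linalg.norm(C[...,:2]-c,axis=-1)<.03)&(Z>.11)&(Z<.13); Q=C[m]
    if len(Q)<10: print(x,y,'empty',len(Q)); continue
    cc,r=cv2.minEnclosingCircle((Q[:,:2]*1000).astype(np.float32))
    print(x,y,'top z',round(float(np.median(Q[:,2])),4),'off mm',np.round(np.array(cc)-c*1000,1))
s=snap('scene','s20.png')
E
```

```text
time_s: 36.0
position: [0.5407, 0.0858, 0.3497]
eef_rot: [-0.001, 0.996, -0.088, 0.004]
ft_force: [-0.5, -0.7, 0.6]
opening: 0.454
dial 104 z 0.1277 [476.1 -51.5] [13.1 18.3] axis 166.56 mixer axis 176.76
sel 189 z 0.1377 [561.8 -66.7] [14. 48.] axis 102.86 mixer axis 113.06
34 133 top z 0.1184 off mm [2.7 1.8]
34 65 top z 0.1183 off mm [ 1.8 -2. ]
34 -3 top z 0.1183 off mm [ 0.9 -0.8]
-34 133 top z 0.1185 off mm [ 0.8 -2.7]
-34 65 empty 0
-34 -3 top z 0.1186 off mm [-2.3 -1.2]
```

View pics/s20.png

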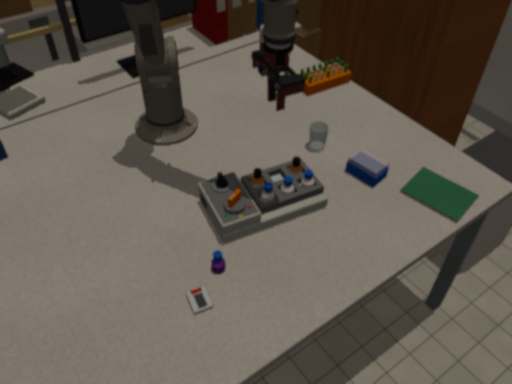

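```bash
python3 -c "
from rig import robot
print(robot.close_job())"
```

```text
the job is handed in; nothing more can be done
None
```

The mixer is loaded and I handed the job in at about 36 s of the 208 s limit; the interface gave no verdict.

**What I did:**
- I turned the dial about 130° anticlockwise to its stop, then pulled the selector up and turned it to LOCK, where it dropped home.
- I stood all three white jars in the right-hand (+x) column of wells. One of them had been knocked about 4 cm aside mid-run, so I located it again before picking it up.
- I then pulled the selector again and turned it back so that it dropped home in RUN.

**Last checks:**
- **Selector:** 120.1° in the mixer frame (120° is RUN), with its top at 137.8 mm, the same as when fully down.
- **Dial:** within 1° of zero.
- **White jars:** upright, with tops at about 118.4 mm, which puts them on the well floor. They stand 1 to 3 mm from the well centres.
- **Amber jars:** still in their wells, also within 3 mm.
- **Tip box, beaker, timer and purple jar:** they look unmoved in the scene picture; I did not measure them. The gripper was clear of everything.

**Readings that disagreed:** two of the closing views gave off values. In one, the far wells read 7 to 8 mm off because the picture cut off the caps. In the last one, the dial and selector angles read 3 to 7° off because those knobs were only partly in view. The views that showed each item whole agreed with the figures above.

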